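# Sweep the crate offcuts into the counter bin

## Robot

A 7-joint arm with a two-finger parallel gripper is mounted at the origin on a cart in front of the work surface, level with it; the furniture and walls round the work are solid. World frame = base frame: x ahead of the robot, y to its left, z up, the work surface at z = 0. Lengths are in mm, angles in rad, forces in N, time in s.
With the tool pointing down it reaches from about 400 to 875 mm from the base axis. Payload 6.5 kg.
Tool frame: the origin (TCP) lies on the centre line of the jaws, within the pads' length; the fingertips stand 19 mm ahead of it and the grasp point (between the pads) is the TCP (ctrl.tips_ahead is the z of the fingertips in the tool frame, in mm); z points along the fingers, y is the direction in which the jaws open and shut (so a half turn about z gives the same grasp; the last joint's range is limited). The gripper opens to 88 mm and grips with 3 to 60 N. Pads are 18 mm wide; open, the fingers measure 123 mm over their backs; the gripper's body (75 mm by 187 mm) begins 45 mm behind the grasp point.
Start: joints at [-1.199, 0.536, -0.004, 1.538, 0.003, 1.067, -0.071], TCP at [275.56, 588.691, 257.716] pointing down, gripper open.
Joint ranges: [-2.7, 2.7], [-0.37, 2.16], [-1.27, 1.26], [0.24, 2.4], [-1.31, 4.45], [0.19, 1.91], [-2.76, 2.76]. Speed limits (rad/s): [2.39, 2.39, 3.14, 3.14, 3.14, 3.14, 3.14].

## Interface

Orientations are given as [roll, pitch, yaw] about the fixed x, y, z axes, in that order (R = Rz(yaw) Ry(pitch) Rx(roll)).
In Python, from station import ctrl, imaging gives the robot as it stands. The module is installed in compiled form; this text tells all that it offers.
- The arm moves only by the tool arm_command, never from a script. Its arguments are lists of equal length, an entry for each row: "dp": the shift along the tool's x, y, z in units of 30 mm (1.0 is 30 mm), a list of three; "rotation": the turn, a rotation vector about the tool's x, y, z in units of 5 degrees (1.0 is 5 degrees), a list of three; "hand": the finger opening in mm, from 0 to 88.1. In form: {"dp": [[tx, ty, tz], ...], "rotation": [[ax, ay, az], ...], "hand": [hand, ...]}. A call has 1 to 10 rows; each row shifts and turns the commanded pose from where the row before left it, along the tool's axes as they then stand; what a row does not reach is not made up. A row lasts 1/12 s, in which the tool goes at most 41.7 mm and 7.16 degrees, less where a joint would pass 70% of its speed; a pose out of reach is approached as far as the arm can. A call is refused whole if a number of a shift passes 1 or a number of a turn 1, either way. A call with a gripper value outside its range is refused whole. The fingers move at their own pace and stop on an object; "squeeze" is the grip in N (left out, the last holds). Time passes only in rows, so rows that do not move let the fingers close. It gives the time, the measured TCP pose, the force and the opening at its end, in the units of the state.
- ctrl.get_obs(): the state, without advancing time (a new reading comes with each control period).
- imaging.snapshot(name): name is "side" or "top" or "wrist"; returns the picture (400x640x3 uint8, blue, green, red); there is no depth.
- imaging.get_calibration(name): a dict with "mtx" (3x3 intrinsics, pixels), "extrinsics" (4x4, takes a point from camera to world coordinates); the wrist camera has in their place "tool_from_camera" (4x4, takes a point from camera to tool coordinates, whose origin is the TCP and whose axes are the flange's). Camera axes: x right, y up, looking along -z (the intrinsics and any distortion apply to the point x, -y, -z); pixel columns grow to the right and rows downward; lengths in mm; the calibration is good to about 2 mm. A picture is of the moment at which its call begins: read the wrist's pose just before it. get_calibration takes no time and is no camera call.
- ctrl.job_done(): hands the job in, once; it reports no verdict.
The state is a dict: "clock": time; "q": joint angles; "joint_velocities": joint speeds; "effort": joint torques, N m; "tcp_pos": TCP position; "ee_rot": TCP orientation; "force": force on the tool from outside, world axes, zero at the start; "moment": the same for the moment, N m; "finger_gap": opening from 0.0 (shut) to 1.0 (fully open).
Only numpy, scipy, OpenCV 4.12 (cv2) and the standard library are available. Lean on these libraries where they do the work, as an engineer would, in place of code of your own. Each camera call takes 0.05 s, during which the arm holds its last target.

## Task

Take the counter scraper from its sloping rest and use its blade to sweep the three wooden crate offcuts (slat, block and corner piece) over the front edge of the counter into the grey waste bin hanging there. Do not touch the offcuts with the gripper, and leave the jars, the price card and everything else standing where it is. When all three are in the bin, put the scraper back in its rest, leaning as it stood.

Things in the scene. Friction and masses are not known exactly. Their poses are not given: they have to be found in the camera images.
- scraper_grip (a point): Middle of the wooden grip board (96 wide, 20 thick, 56 mm tall) of the counter scraper. Below it a steel blade, 96 wide, 3 thick; its straight edge lies 90 mm below this point, the grip's top 28 mm above. Axes: z from edge to grip, y along the width, x across the thickness. 0.22 kg. It starts loose in its rest, leaning 30 degrees from vertical to the rest's -x.
- rest_dock (a point): Point of the fixed scraper rest where the scraper's grip centre lies when it stands in it, 87 mm above the counter. The rest's axes: z up, y along the scraper's width; it leans towards -x, so up along the scraper is (-sin 30, 0, cos 30 degrees) here. The rest is turned 25 to 66 degrees counter-clockwise from the world axes.
- scraper_rest: The black rest: base 110 x 120 x 8 mm, origin under its middle, axes as rest_dock. A sloping plate carries the -x face of the blade's lowest 58 mm; a lip 21 mm above the counter stops its edge on the +x side. The wooden grip is free on both faces; the scraper is drawn out along its own z.
- bin_edge (a point): Point on the counter's front edge (nearest the robot, straight along y at world x = 0.370, z = 0) above the middle of the grey open waste bin that hangs there, fixed. In this frame (parallel to the world's) the bin fills x -0.151..-0.003, y -0.130..0.130 m; walls 4 mm, rim 5 mm below the counter top, 150 mm deep. What is pushed over the edge there falls in.
- slat_center (a point): Centre (10 mm up as it lies) of the pale wooden crate slat offcut, 84 x 40 x 20 mm along its x, y, z.
- block_center (a point): Centre (17 mm up as it lies) of the plywood block offcut, 70 x 34 x 34 mm along its x, y, z.
- corner_center (a point): Point at the middle of the 64 x 60 mm outline and of the 28 mm height (14 mm up as it lies) of the L-shaped brown wooden corner offcut. L along its axes: one leg fills x -32..32, y -30..-4 mm, the other x -32..-6, y -4..30 mm.
- jam_jar: Glass jam jar with a yellow lid, diameter 66, height 100 mm; origin under its middle. Bystander standing on the counter (z = 0 at its underside).
- honey_jar: Glass honey jar with a grey-white lid, about 66 x 72 mm across, height 102 mm; origin under its middle. Bystander standing on the counter (z = 0 at its underside).
- cinnamon_jar: Slim spice jar with a black cap, diameter 45, height 105 mm; origin under its middle. Bystander standing on the counter (z = 0 at its underside).
- price_holder: Price card on a steel foot; foot 34 (x) x 62 (y) mm, card 78 mm wide along y, height 78 mm; origin under the foot's middle. Bystander at the back edge of the counter strip (the strip ends at world x = 0.62; bread baskets lie lower behind it).
- stapler: Red stapler, 136 (x) x 36 (y) x 43 mm; origin under its middle. Bystander standing on the counter (z = 0 at its underside).
- bell: Counter bell, diameter 85, height 58 mm; origin under its middle. Bystander standing on the counter (z = 0 at its underside).
- coffee_mug: White mug, body about 82 mm across, 114 mm over the handle, height 91 mm; origin under its middle. Bystander standing on the counter (z = 0 at its underside).

How it is judged (in metres and radians):
At the end, for the whole second after the job is handed in: All three offcuts lie at rest inside the bin, centres at least 30 mm below its rim; the scraper stands released and at rest in its rest: grip centre within 30 mm of the dock point, leaning 17 to 43 degrees, its width within 20 degrees of the rest's (x of slat_center in the frame of bin_edge between -0.151 and -0.003 m and y of slat_center in the frame of bin_edge between -0.13 and 0.13 m and z of slat_center in the frame of bin_edge between -0.165 and -0.035 m and linear speed of each of slat_offcut, block_offcut, corner_offcut below 0.03 m/s and x of block_center in the frame of bin_edge between -0.151 and -0.003 m and y of block_center in the frame of bin_edge between -0.13 and 0.13 m and z of block_center in the frame of bin_edge between -0.165 and -0.035 m and x of corner_center in the frame of bin_edge between -0.151 and -0.003 m and y of corner_center in the frame of bin_edge between -0.13 and 0.13 m and z of corner_center in the frame of bin_edge between -0.165 and -0.035 m and distance between scraper_grip and rest_dock below 0.03 m and angle between scraper_grip's own z axis and vertical between 0.3 and 0.75 rad and linear speed of scraper below 0.02 m/s and angle between the y axis of scraper_grip and the y axis of rest_dock, either way round below 0.35 rad); the robot touches nothing.
It fails at once if a jar is pushed more than 20 mm away or tipped more than about 20 degrees (distance of any of jam_jar, honey_jar, cinnamon_jar from where it was at the start of the episode above 0.02 m or angle between any of jam_jar, honey_jar, cinnamon_jar's own z axis and vertical above 0.35 rad).
It fails at once if the price card, stapler, bell or mug is pushed more than 20 mm away or tipped more than about 20 degrees (distance of any of price_holder, stapler, bell, coffee_mug from where it was at the start of the episode above 0.02 m or angle between any of price_holder, stapler, bell, coffee_mug's own z axis and vertical above 0.35 rad).
It fails at once if the gripper or arm itself touches an offcut (more than 0.5 N): they are to be swept with the scraper (contact force between any of the fingers, the arm and slat_offcut above 0.5 N or contact force between any of the fingers, the arm and block_offcut above 0.5 N or contact force between any of the fingers, the arm and corner_offcut above 0.5 N).
It also fails if it takes over 72 s, if anything falls off the work surface, if the arm or the gripper's body presses on something with over 40 N, if the wrist force passes 120 N, or if a joint passes its speed limit or range.

## Working session

There is one attempt and no reset: what is moved stays moved. The work goes in short steps, Python scripts to look and compute and a tool call to move; the robot and the scene stay as the last step left them, time stands still between calls to the robot, and variables do not carry over. Pictures are saved under pics/ and viewed, and the job is handed in when it is done.

Besides the shell and the picture viewer there is one more tool, called by a JSON object that holds its "api" and its "payload", one argument or row to a line. arm_command: Moves the arm, as the interface text tells. Its arguments: {"type":"object","properties":{"dp":{"type":"array"},"rotation":{"type":"array"},"hand":{"type":"array"},"squeeze":{"type":"number"}},"required":["dp","rotation","hand"]}

```bash
ls; mkdir -p pics
python3 - <<'E'
from station import ctrl, imaging
import cv2, numpy as np
print(ctrl.get_obs())
for n in ["side","top","wrist"]:
    im=imaging.snapshot(n); cv2.imwrite(f"pics/a_{n}.png",im)
    print(n,imaging.get_calibration(n))
print(ctrl.tips_ahead)
E
```

```text
pics
{'clock': 0.0, 'q': array([-1.19916924,  0.53714316, -0.00443881,  1.53886232,  0.00261194,
        1.0673337 , -0.07118916]), 'joint_velocities': array([-0.00174529,  0.00197199,  0.00110876, -0.00086575, -0.00051047,
       -0.00046577, -0.00019531]), 'effort': array([ 2.71759200e-04, -5.70988548e+01,  9.90802981e-01, -2.51604438e+01,
       -5.61950135e-02,  1.79605134e-02,  1.61907701e-04]), 'tcp_pos': array([275.34874498, 588.14659935, 256.85818789]), 'ee_rot': array([-3.13985731e+00,  1.38167499e-04,  2.70385438e+00]), 'force': array([-0.6826126 , -0.12566282,  0.81256297]), 'moment': array([-0.02185819,  0.02322725, -0.0018264 ]), 'finger_gap': 1.0047517360440563}
side {'mtx': array([[446.87063124,   0.        , 315.10563579],
       [  0.        , 446.87063124, 199.07901711],
       [  0.        ,   0.        ,   1.        ]]), 'extrinsics': array([[ 8.46218714e-01,  2.44839706e-01, -4.73251948e-01,
        -2.35315142e+02],
       [-5.32812088e-01,  3.97185096e-01, -7.47231743e-01,
        -1.01974279e+03],
       [ 5.01662041e-03,  8.84475844e-01,  4.66559016e-01,
    
[... 467 characters left out ...]
[ 2.93765782e-03,  8.72718524e-02,  9.96180202e-01,
         1.57810445e+03],
       [ 0.00000000e+00,  0.00000000e+00,  0.00000000e+00,
         1.00000000e+00]])}
wrist {'mtx': array([[347.25389532,   0.        , 327.16323752],
       [  0.        , 347.25389532, 199.9162981 ],
       [  0.        ,   0.        ,   1.        ]]), 'tool_from_camera': array([[ 5.15779452e-04,  9.56179052e-01,  2.92782095e-01,
         7.48302715e+01],
       [ 9.99997785e-01,  1.04318200e-04, -2.10233206e-03,
        -3.32604201e-01],
       [-2.04074838e-03,  2.92782531e-01, -9.56176879e-01,
        -1.28509175e+02],
       [ 0.00000000e+00,  0.00000000e+00,  0.00000000e+00,
         1.00000000e+00]])}
19.0
```

View pics/a_top.png

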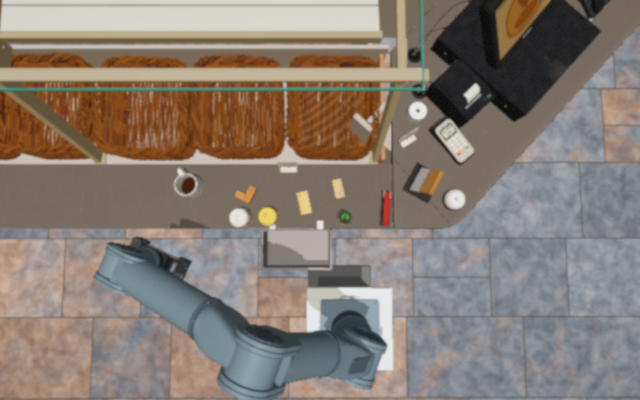

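View pics/a_side.png

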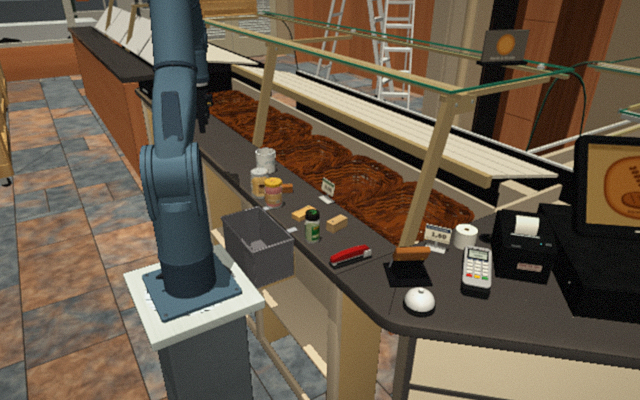

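View pics/a_wrist.png

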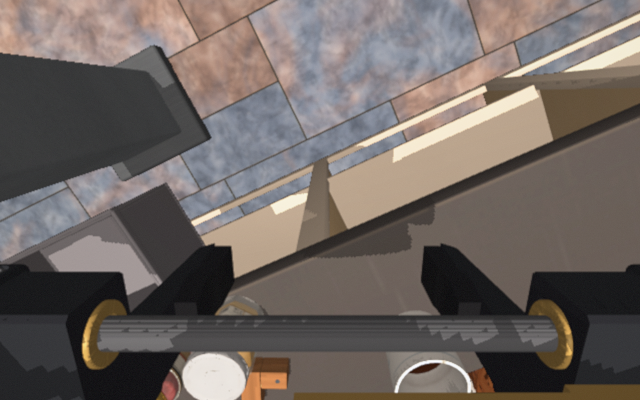

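The top view shows the corner (245,194), slat (304,202), block (338,188), rest with scraper (425,182), jam jar (267,216), honey jar (239,216), cinnamon jar (345,216) and stapler (386,208). I'll enlarge it and measure.

```bash
cat > h.py <<'E'
import numpy as np, cv2
from scipy.spatial.transform import Rotation as R
from station import ctrl, imaging
def ray(name,px,obs=None):
    c=imaging.get_calibration(name); K=np.array(c["mtx"])
    if name=="wrist":
        T=np.eye(4); T[:3,:3]=R.from_euler('xyz',obs["ee_rot"]).as_matrix(); T[:3,3]=obs["tcp_pos"]
        E=T@np.array(c["tool_from_camera"])
    else: E=np.array(c["extrinsics"])
    px=np.atleast_2d(px).astype(float)
    d=np.c_[(px[:,0]-K[0,2])/K[0,0],-(px[:,1]-K[1,2])/K[1,1],-np.ones(len(px))]
    return E[:3,3], d@E[:3,:3].T
def onplane(name,px,z,obs=None):
    o,d=ray(name,px,obs); return o+d*((z-o[2])/d[:,2])[:,None]
def proj(name,P,obs=None):
    c=imaging.get_calibration(name); K=np.array(c["mtx"])
    if name=="wrist":
        T=np.eye(4); T[:3,:3]=R.from_euler('xyz',obs["ee_rot"]).as_matrix(); T[:3,3]=obs["tcp_pos"]
        E=T@np.array(c["tool_from_camera"])
    else: E=np.array(c["extrinsics"])
    p=(np.atleast_2d(P)-E[:3,3])@E[:3,:3]
    return np.c_[K[0,2]+K[0,0]*p[:,0]/-p[:,2], K[1,2]-K[1,1]*p[:,1]/-p[:,2]]
E
python3 - <<'E'
from h import *
im=cv2.imread("pics/a_top.png")
cv2.imwrite("pics/a_topz1.png",cv2.resize(im[150:250,160:360],None,fx=4,fy=4,interpolation=cv2.INTER_CUBIC))
cv2.imwrite("pics/a_topz2.png",cv2.resize(im[140:240,320:480],None,fx=5,fy=5,interpolation=cv2.INTER_CUBIC))
s=cv2.imread("pics/a_side.png")
cv2.imwrite("pics/a_sidez.png",cv2.resize(s[130:320,210:450],None,fx=3.2,fy=3.1,interpolation=cv2.INTER_CUBIC))
for n,p,z in [("corner",(245,194),28),("slat",(304,202),20),("block",(338,188),34),("rest",(425,182),87),("jam",(267,216),100),("honey",(239,216),102),("cin",(345,216),105),("stap0",(386,192),43),("stap1",(386,226),43),("mug",(186,184),91),("price",(288,168),78),("bell",(455,199),58),("binL",(264,230),0),("binR",(330,230),0)]:
    print(n,onplane("top",p,z)[0].round())
E
```

```text
corner [499. 389.  28.]
slat [469. 168.  20.]
block [520.  41.  34.]
rest [ 536. -272.   87.]
jam [413. 296. 100.]
honey [413. 396. 102.]
cin [413.  19. 105.]
stap0 [ 504. -137.   43.]
stap1 [ 378. -135.   43.]
mug [529. 590.  91.]
price [589. 225.  78.]
bell [ 477. -388.   58.]
binL [364. 320.   0.]
binR [364.  70.   0.]
```

View pics/a_topz1.png

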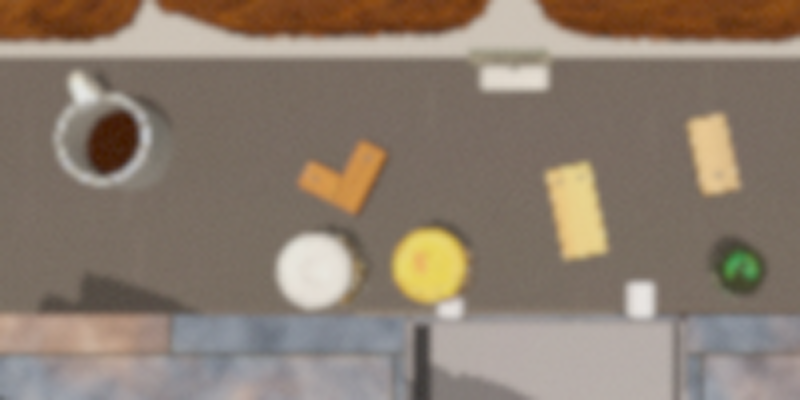

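View pics/a_topz2.png

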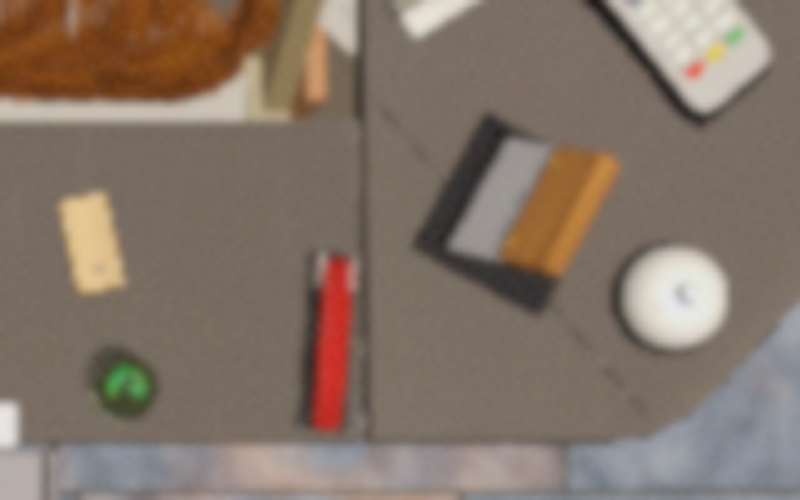

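View pics/a_sidez.png

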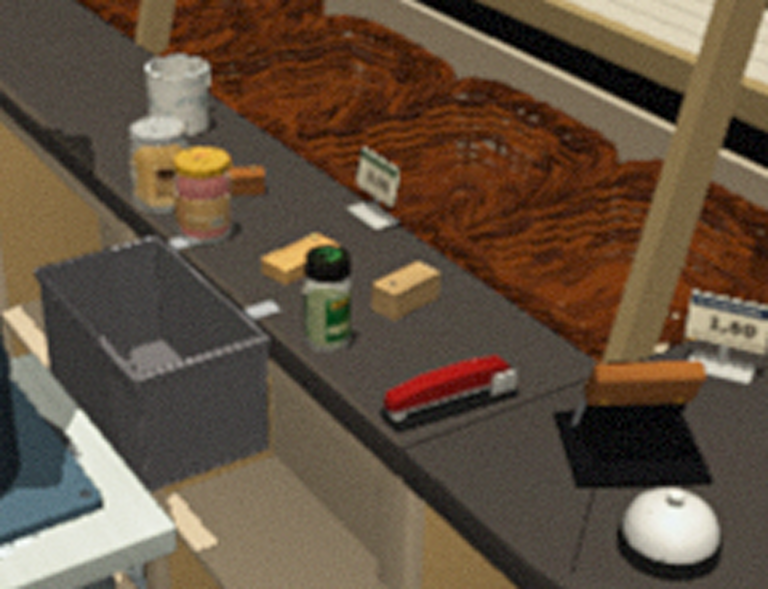

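Run:
```python
from h import *
def tri(pt,ps):
    o1,d1=ray("top",pt);o2,d2=ray("side",ps)
    A=np.c_[d1[0],-d2[0]]; t=np.linalg.lstsq(A,o2-o1,rcond=None)[0]
    a=o1+t[0]*d1[0]; b=o2+t[1]*d2[0]; return ((a+b)/2).round(),np.linalg.norm(a-b).round(1)
print("post base",tri((381,160),(405,245)), "beam end",tri((428,74),(575,72)), tri((424,90),(580,68)))
print("grip c", tri((432,184),(411,255)))
for z in (200,400,600,800): print(z,onplane("top",[(424,90),(200,90),(428,74)],z).round())
s=cv2.imread("pics/a_side.png"); cv2.imwrite("pics/a_sidez2.png",cv2.resize(s[0:280,340:640],None,fx=2.6,fy=2.1,interpolation=cv2.INTER_CUBIC))
t=cv2.imread("pics/a_top.png"); cv2.imwrite("pics/a_topz3.png",cv2.resize(t[40:200,340:480],None,fx=5,fy=3.7,interpolation=cv2.INTER_CUBIC))
```

```text
post base (array([ 649., -140.,  -17.]), np.float64(34.1)) beam end (array([ 862., -298.,  503.]), np.float64(266.8)) (array([ 823., -304.,  515.]), np.float64(310.6))
grip c (array([ 531., -300.,   84.]), np.float64(5.6))
200 [[ 838. -247.  200.]
 [ 838.  516.  200.]
 [ 894. -262.  200.]]
400 [[ 768. -196.  400.]
 [ 768.  457.  400.]
 [ 816. -208.  400.]]
600 [[ 697. -144.  600.]
 [ 697.  397.  600.]
 [ 737. -155.  600.]]
800 [[ 627.  -93.  800.]
 [ 627.  338.  800.]
 [ 659. -101.  800.]]
```

View pics/a_sidez2.png

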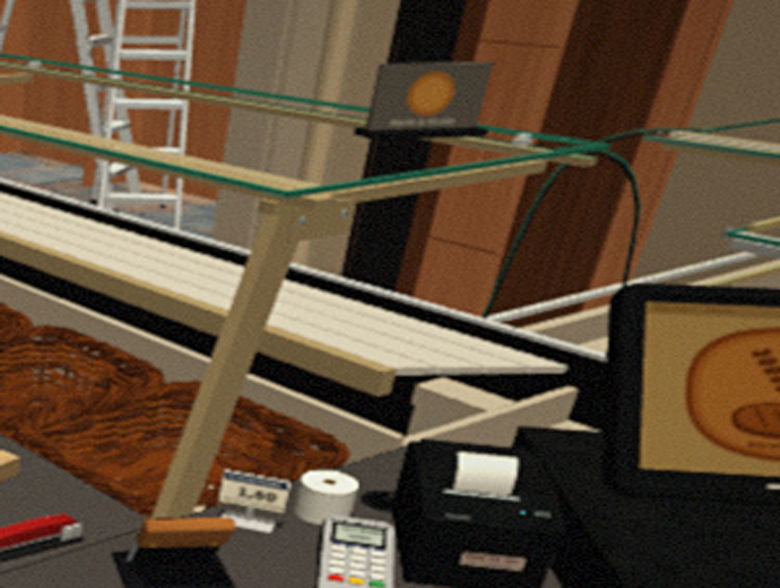

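View pics/a_topz3.png

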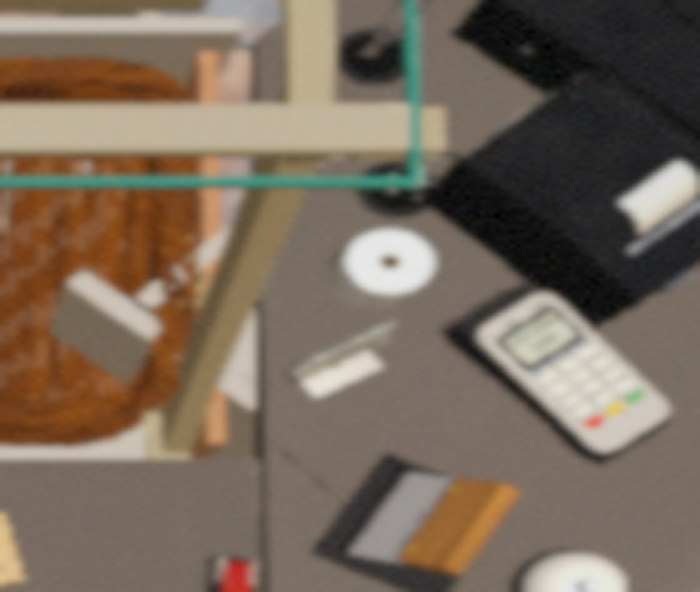

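{"api": "arm_command", "payload": {
  "dp": [
    [-0.5, -0.5, 0],
    [-1, -0.9, 0],
    [-1, -0.9, 0],
    [-1, -0.9, 0],
    [-1, -0.9, 0],
    [-1, -0.9, 0],
    [-1, -0.9, 0],
    [-1, -0.9, 0],
    [-1, -0.9, 0],
    [-0.5, -0.5, 0]
  ],
  "rotation": [
    [0, 0, 0],
    [0, 0, 0],
    [0, 0, 0],
    [0, 0, 0],
    [0, 0, 0],
    [0, 0, 0],
    [0, 0, 0],
    [0, 0, 0],
    [0, 0, 0],
    [0, 0, 0]
  ],
  "hand": [70, 70, 70, 70, 70, 70, 70, 70, 70, 70]
}}

```text
clock: 0.98
tcp_pos: [417.5, 246.4, 257.7]
ee_rot: [-3.14, 0.001, 2.699]
force: [0.9, 0.1, 0.0]
finger_gap: 0.796
```

```bash
cat >> h.py <<'E'
def snapw(fn):
    o=ctrl.get_obs(); im=imaging.snapshot("wrist"); cv2.imwrite(f"pics/{fn}.png",im)
    np.savez(f"pics/{fn}.npz",ee_rot=o["ee_rot"],tcp_pos=o["tcp_pos"])
    print(o["clock"],o["tcp_pos"].round(1),np.degrees(o["ee_rot"]).round(1),o["q"].round(2)); return im,o
E
python3 -c "
from h import *
snapw('b1')"
```

```text
0.9833 [417.5 246.4 257.7] [-1.799e+02  1.000e-01  1.546e+02] [-0.72  0.25  0.1   1.97 -0.03  0.92  0.53]
```

View pics/b1.png

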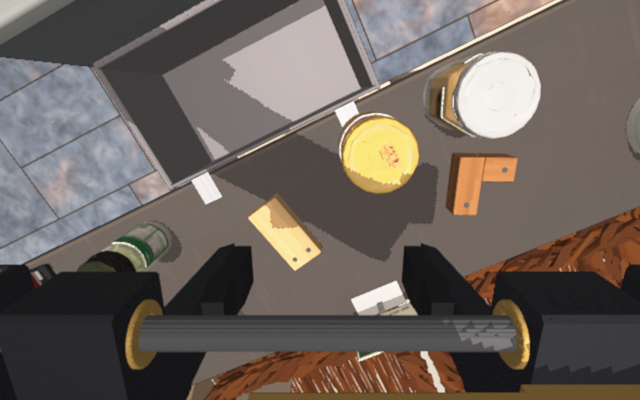

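The wrist view shows the bin at the top left, white tabs at (205,187) and (346,113), the slat at (284,232), the jam lid at (382,153), the honey lid at (500,95) and the corner piece at (480,182).

```bash
python3 - <<'E'
from h import *
o=dict(np.load("pics/b1.npz")); 
def p(n,px,z): print(n,onplane("wrist",px,z,o)[:,:2].round().tolist())
p("slat top corners",[(249,212),(277,196),(321,248),(294,270)],20)
p("corner top corners",[(455,154),(517,158),(515,181),(483,180),(476,215),(453,213)],28)
p("jam lid",[(382,153),(340,153),(419,153)],100)
p("honey lid",[(500,95),(541,95),(457,95)],102)
p("tabs",[(192,183),(207,203),(220,195),(206,173),(334,109),(341,124),(356,117),(352,102)],0)
p("edge",[(60,247),(480,48),(380,92)],0)
p("binrim",[(97,68),(172,186),(376,88)],-5)
p("price foot",[(352,294),(398,282)],3)
p("mug",[(628,130)],91)
E
python3 -c "
import cv2
im=cv2.imread('pics/b1.png'); cv2.imwrite('pics/b1z.png',cv2.resize(im[80:240,170:400],None,fx=3.4,fy=3.4,interpolation=cv2.INTER_CUBIC))"
```

```text
slat top corners [[427.0, 146.0], [424.0, 183.0], [501.0, 199.0], [513.0, 158.0]]
corner top corners [[461.0, 373.0], [493.0, 430.0], [516.0, 421.0], [500.0, 390.0], [535.0, 371.0], [522.0, 349.0]]
jam lid [[412.0, 299.0], [397.0, 268.0], [425.0, 327.0]]
honey lid [[409.0, 400.0], [423.0, 429.0], [395.0, 370.0]]
tabs [[372.0, 97.0], [400.0, 100.0], [399.0, 118.0], [369.0, 117.0], [368.0, 278.0], [385.0, 279.0], [385.0, 296.0], [369.0, 299.0]]
edge [[372.0, -91.0], [377.0, 439.0], [373.0, 330.0]]
binrim [[223.0, 70.0], [366.0, 71.0], [367.0, 328.0]]
price foot [[582.0, 203.0], [591.0, 262.0]]
mug [[484.0, 494.0]]
```

View pics/b1z.png

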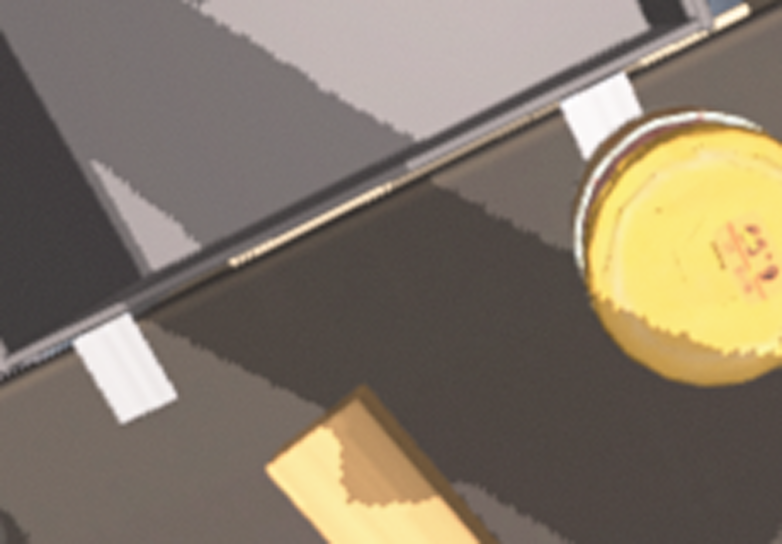

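{"api": "arm_command", "payload": {
  "dp": [
    [-0.8, -1, 0],
    [-0.8, -1, 0],
    [-0.8, -1, 0],
    [-0.8, -1, 0],
    [-0.8, -1, 0],
    [-0.8, -1, 0],
    [-0.8, -1, 0],
    [-0.8, -1, 0],
    [-0.8, -1, 0],
    [-0.5, -1, 0]
  ],
  "rotation": [
    [0, 0, 0],
    [0, 0, 0],
    [0, 0, 0],
    [0, 0, 0],
    [0, 0, 0],
    [0, 0, 0],
    [0, 0, 0],
    [0, 0, 0],
    [0, 0, 0],
    [0, 0, 0]
  ],
  "hand": [70, 70, 70, 70, 70, 70, 70, 70, 70, 70]
}}

```text
clock: 1.87
tcp_pos: [498.9, -120.2, 257.8]
ee_rot: [3.142, 0.001, 2.704]
force: [-0.3, 0.4, -0.9]
finger_gap: 0.792
```

{"api": "arm_command", "payload": {
  "dp": [
    [0, -1, 0],
    [0, -1, 0],
    [0, -0.5, 0],
    [0, 0, 0]
  ],
  "rotation": [
    [0, 0, 0],
    [0, 0, 0],
    [0, 0, 0],
    [0, 0, 0]
  ],
  "hand": [70, 70, 70, 70]
}}

```text
clock: 2.2
tcp_pos: [464.2, -189.6, 257.7]
ee_rot: [-3.14, -0.0, 2.698]
force: [0.2, -0.0, 0.7]
finger_gap: 0.795
```

```bash
python3 -c "
from h import *
snapw('b2')"
```

```text
2.2 [ 464.2 -189.6  257.7] [-179.9   -0.   154.6] [-0.    0.29  0.36  1.94 -0.13  0.93  1.55]
```

View pics/b2.png

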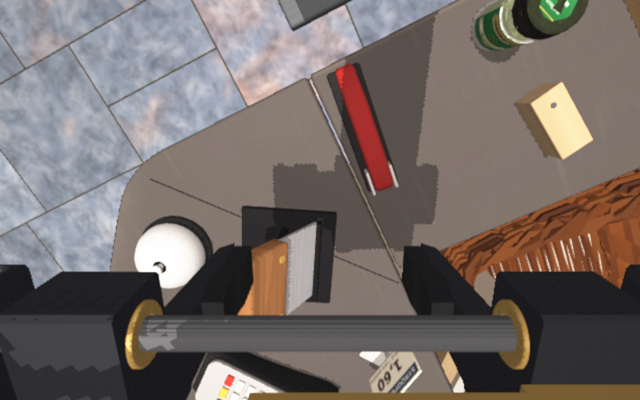

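The rest base shows corners at (242,207), (336,212) and (331,302). The grip board is at about (265,280), the blade face at (303,265), the block at (555,120) and the cinnamon cap at (557,10).

Run:
```python
from h import *
im=cv2.imread("pics/b2.png"); cv2.imwrite("pics/b2z.png",cv2.resize(im[190:330,220:360],None,fx=5,fy=4.2,interpolation=cv2.INTER_CUBIC))
o=dict(np.load("pics/b2.npz")); 
b=onplane("wrist",[(242,207),(336,212),(331,302)],8,o)[:,:2]; print(b.round(1))
print(np.linalg.norm(b[1]-b[0]),np.linalg.norm(b[2]-b[1]))
d=b[1]-b[0]; print("xdir",np.degrees(np.arctan2(d[1],d[0]))); d=b[1]-b[2]; print("ydir",np.degrees(np.arctan2(d[1],d[0])))
c=(b[0]+b[2])/2; print("centre",c)
B=onplane("wrist",[(515,106),(562,83),(593,126),(546,96)],34,o)[:,:2]; print("block",B.round().tolist())
print("cin",onplane("wrist",[(557,5)],105,o).round())
```

```text
[[ 467.1 -298.9]
 [ 518.8 -204.1]
 [ 624.  -260. ]]
107.9458806813939 119.19417787957018
xdir 61.381494247201566
ydir 152.02547490345236
centre [ 545.55815511 -279.46610065]
block [[486.0, 4.0], [485.0, 51.0], [538.0, 69.0], [490.0, 34.0]]
cin [[413.  19. 105.]]
```

View pics/b2z.png

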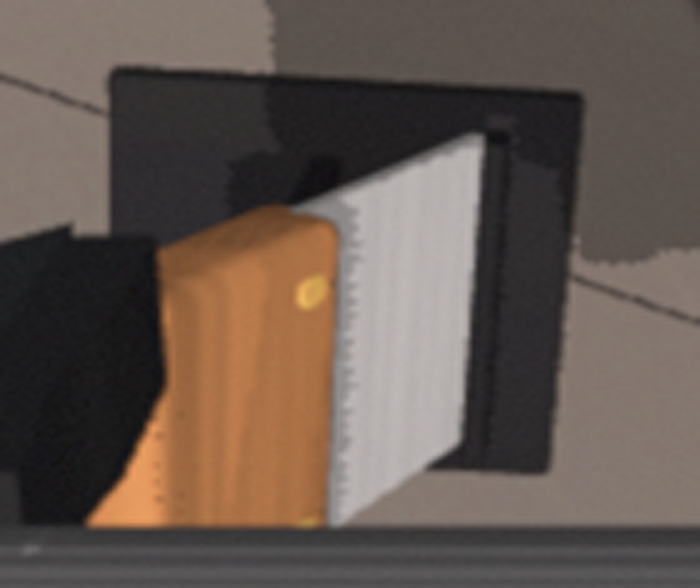

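Run:
```python
from h import *
o=dict(np.load("pics/b2.npz"))
th=np.radians(61.7); X=np.array([np.cos(th),np.sin(th)]); Y=np.array([-X[1],X[0]]); c=np.array([545.6,-279.5])
def loc(P): d=P[:,:2]-c; return np.c_[d@X,d@Y].round(1).tolist()
e=[(317,222.1),(312.4,294.8)]
for z in (9,15,21): print(z,loc(onplane("wrist",e,z,o)))
# lip / blade bottom; grip +x face lower corner near y+ end: z_scr=-28,x=10 => height rel dock: -28cos30+10*.5
z=87-28*.866+5; q=onplane("wrist",[(287.6,243.6)],z,o); print("grip lower corner loc",loc(q),"expected rel dock x", 28*.5+10*.866)
z=87+28*.866+5; q=onplane("wrist",[(253,258)],z,o); print("grip upper corner?",loc(q),"expected rel dock x",-28*.5+8.66)
ps=proj("wrist",[[*(c+X*x+Y*y),z] for x,y,z in [(-45,48,87)]],o); print(ps)
# top cam: grip
t=[(320+505/5,140+258/5),(320+555/5,140+275/5),(320+617/5,140+160/5),(320+550/5,140+148/5)]
for z in (87-24+5,87+24+5): print(z,loc(onplane("top",t,z)))
```

```text
9 [[32.3, 46.2], [30.7, -50.1]]
15 [[32.4, 48.5], [30.8, -46.3]]
21 [[32.5, 50.8], [30.9, -42.5]]
grip lower corner loc [[4.7, 44.1]] expected rel dock x 22.66
grip upper corner? [[-19.8, 51.3]] expected rel dock x -5.34
[[232.50929574 245.81504581]]
68 [[-4.1, 46.0], [-41.9, 39.8], [-43.7, -57.4], [3.7, -42.0]]
116 [[4.0, 55.8], [-32.7, 49.8], [-34.4, -44.3], [11.5, -29.4]]
```

{"api": "arm_command", "payload": {
  "dp": [
    [-0.7, -0.75, 0.5],
    [-0.7, -0.75, 0.5],
    [-0.7, -0.75, 0.5],
    [-0.75, -0.75, 0.55],
    [-0.75, -0.75, 0.55],
    [0, 0, 0],
    [0, 0, 0],
    [0, 0, 0]
  ],
  "rotation": [
    [0, 0, 0],
    [0, 0, 0],
    [0, 0, 0],
    [-1, 0, 0],
    [-1, 0, 0],
    [-1, 0, 0],
    [-1, 0, 0],
    [-1, 0, 0]
  ],
  "hand": [56, 56, 56, 56, 56, 56, 56, 56]
}}

```text
clock: 2.92
tcp_pos: [518.4, -331.2, 177.5]
ee_rot: [2.699, 0.0, 2.705]
force: [0.6, 0.1, 0.5]
finger_gap: 0.632
```

{"api": "arm_command", "payload": {
  "dp": [
    [0, 0, 0],
    [0, 0, 0],
    [0, 0, 0]
  ],
  "rotation": [
    [-1, 0, 0],
    [0, 0, 0.5],
    [0, 0, 0]
  ],
  "hand": [56, 56, 56]
}}

```text
clock: 3.17
tcp_pos: [517.1, -332.0, 176.9]
ee_rot: [2.617, -0.024, 2.664]
force: [-0.1, 0.3, -0.2]
finger_gap: 0.633
```

```bash
cat >> h.py <<'E'
def to(P,o=None):
    o=o or ctrl.get_obs(); M=R.from_euler('xyz',o["ee_rot"]).as_matrix()
    print("units",(M.T@(np.array(P)-o["tcp_pos"])/30).round(2)); print("axes",M.T.round(3).tolist())
E
python3 -c "
from h import *
snapw('b3')
to([537.8,-295,91.3])"
```

```text
3.1667 [ 517.1 -332.   176.9] [149.9  -1.4 152.6] [ 0.65  0.69  0.13  1.62 -0.65  1.12  2.22]
units [-0.11 -0.25  3.17]
axes [[-0.89, 0.456, 0.022], [0.405, 0.765, 0.5], [0.211, 0.454, -0.865]]
```

View pics/b3.png

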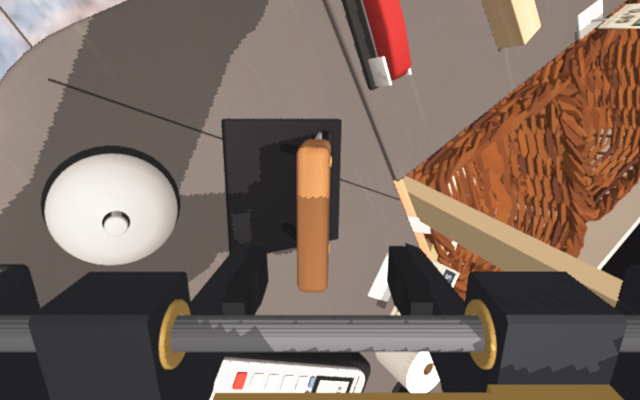

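Run:
```python
from h import *
c=imaging.get_calibration("wrist");K=c["mtx"];T=c["tool_from_camera"]
for px in [(314,141),(313,291)]:
  for zt in (72,):
    d=T[:3,:3]@np.array([(px[0]-K[0,2])/K[0,0],-(px[1]-K[1,2])/K[1,1],-1]); s=(zt-T[2,3])/d[2]; print(px,(T[:3,3]+s*d).round(1))
```

```text
(314, 141) [48.9 -6.6 72. ]
(313, 291) [-49.   -8.3  72. ]
```

{"api": "arm_command", "payload": {
  "dp": [
    [0, -0.25, 0.5],
    [0, 0, 0.7],
    [0, 0, 0.7],
    [0, 0, 0.7],
    [0, 0, 0.55],
    [0, 0, 0]
  ],
  "rotation": [
    [0, 0, 0],
    [0, 0, 0],
    [0, 0, 0],
    [0, 0, 0],
    [0, 0, 0],
    [0, 0, 0]
  ],
  "hand": [56, 56, 56, 56, 56, 56]
}}

```text
clock: 3.72
tcp_pos: [534.8, -289.6, 90.2]
ee_rot: [2.615, -0.025, 2.673]
force: [-0.9, 0.9, 0.3]
finger_gap: 0.636
```

```bash
python3 -c "
from h import *
snapw('b4')
print(ctrl.get_obs()['force'])
s=imaging.snapshot('side'); cv2.imwrite('pics/b4s.png',cv2.resize(s[150:330,330:500],None,fx=4,fy=3.3,interpolation=cv2.INTER_CUBIC))"
```

```text
3.7167 [ 534.8 -289.6   90.2] [149.8  -1.5 153.2] [ 0.62  0.79  0.07  1.68 -0.71  0.96  2.27]
[ 0.86336517 -0.44759198  0.36751018]
```

View pics/b4.png

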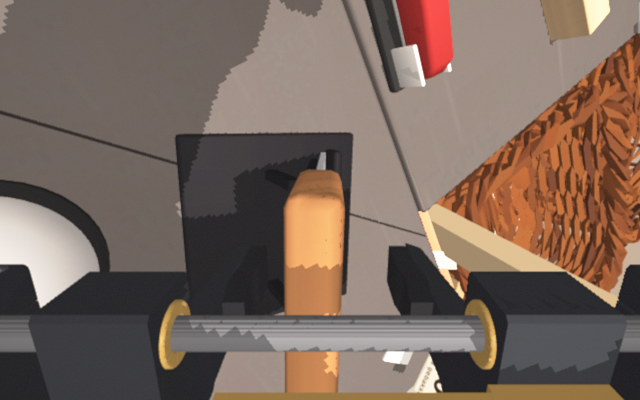

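View pics/b4s.png

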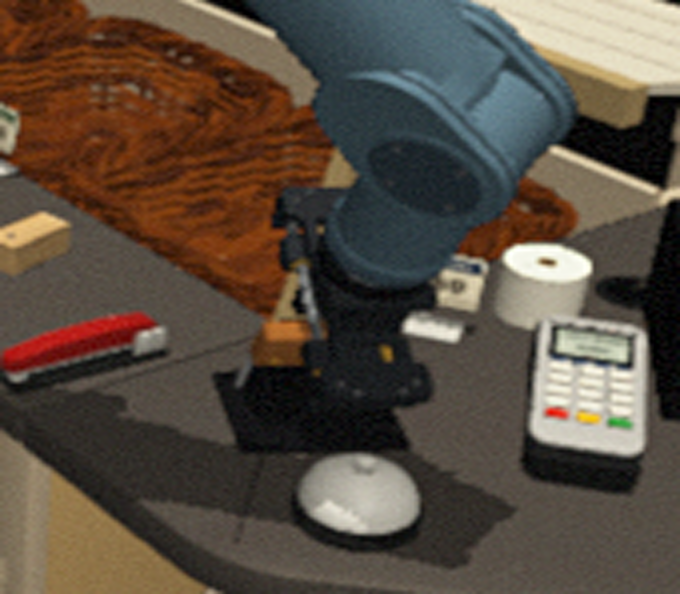

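{"api": "arm_command", "payload": {
  "dp": [
    [0, -0.12, 0],
    [0, 0, 0],
    [0, 0, 0],
    [0, 0, 0],
    [0, 0, 0],
    [0, 0, 0]
  ],
  "rotation": [
    [0, 0, 0],
    [0, 0, 0],
    [0, 0, 0],
    [0, 0, 0],
    [0, 0, 0],
    [0, 0, 0]
  ],
  "hand": [56, 40, 25, 15, 10, 10],
  "squeeze": 45
}}

```text
clock: 4.32
tcp_pos: [532.4, -298.3, 90.7]
ee_rot: [2.618, -0.021, 2.666]
force: [1.6, 1.0, 2.4]
finger_gap: 0.283
```

{"api": "arm_command", "payload": {
  "dp": [
    [0, 0, 0],
    [0, 0, 0]
  ],
  "rotation": [
    [0, 0, 0],
    [0, 0, 0]
  ],
  "hand": [10, 10]
}}

```text
clock: 4.48
tcp_pos: [533.5, -296.4, 91.8]
ee_rot: [2.614, -0.022, 2.667]
force: [0.5, 2.5, 6.4]
finger_gap: 0.222
```

```bash
python3 -c "
from h import *
snapw('b5')
o=ctrl.get_obs(); print(o['force'],o['finger_gap']*88)"
```

```text
4.4833 [ 533.5 -296.4   91.8] [149.8  -1.2 152.8] [ 0.63  0.79  0.08  1.67 -0.71  0.96  2.28]
[-0.04719319  2.56594923  5.6783149 ] 19.471883051182186
```

View pics/b5.png

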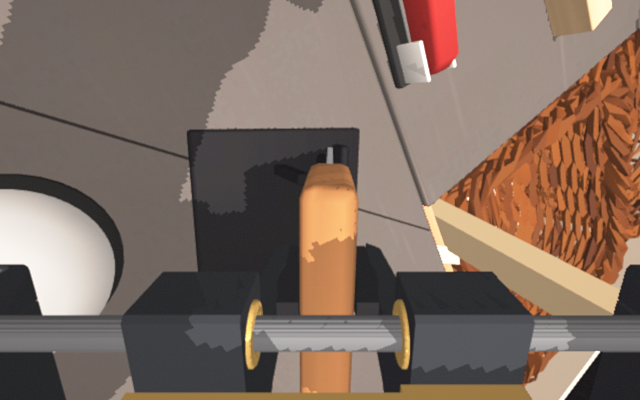

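Gripped at 19.5 mm opening. Now I'll draw it out along its own axis, then stand it upright.

{"api": "arm_command", "payload": {
  "dp": [
    [0, 0, -0.3],
    [0, 0, -0.6],
    [0, 0, -0.8],
    [0, 0, -1],
    [0, 0, -1],
    [0, 0, -0.3],
    [0, 0, 0]
  ],
  "rotation": [
    [0, 0, 0],
    [0, 0, 0],
    [0, 0, 0],
    [0, 0, 0],
    [0, 0, 0],
    [0, 0, 0],
    [0, 0, 0]
  ],
  "hand": [10, 10, 10, 10, 10, 10, 10]
}}

```text
clock: 5.12
tcp_pos: [506.6, -355.6, 196.2]
ee_rot: [2.622, -0.018, 2.663]
force: [0.6, -0.0, -3.2]
finger_gap: 0.227
```

```bash
python3 -c "
from h import *
snapw('b6')
o=ctrl.get_obs(); print(o['force'],o['finger_gap']*88)"
```

```text
5.1167 [ 506.6 -355.6  196.2] [150.2  -1.  152.6] [ 0.68  0.67  0.14  1.59 -0.63  1.17  2.22]
[ 0.31306875 -0.28676854 -2.57181316] 19.737754205329743
```

View pics/b6.png

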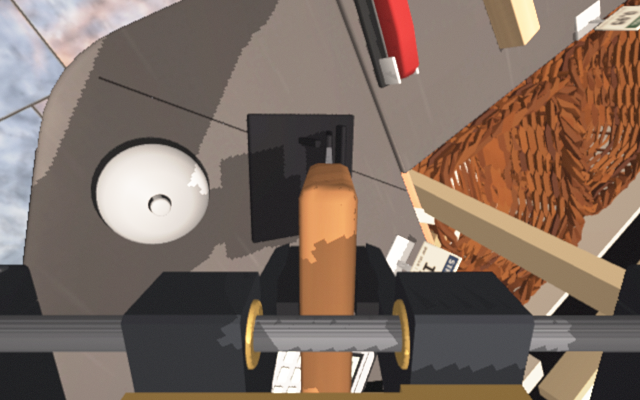

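{"api": "arm_command", "payload": {
  "dp": [
    [0, 0, 0],
    [0, 0, 0],
    [0, 0, 0],
    [0, 0, 0],
    [0, 0, 0],
    [0, 0, 0],
    [0.2, 0.5, 0],
    [0.44, 1, 0],
    [0.44, 1, 0],
    [0.44, 1, 0]
  ],
  "rotation": [
    [1, 0, 0],
    [1, 0, 0],
    [1, 0, 0],
    [1, 0, 0],
    [1, 0, 0],
    [1, 0, 0],
    [0, 0, 0],
    [0, 0, 0],
    [0, 0, 0],
    [0, 0, 0]
  ],
  "hand": [10, 10, 10, 10, 10, 10, 10, 10, 10, 10]
}}

```text
clock: 6.0
tcp_pos: [513.4, -234.7, 192.9]
ee_rot: [-3.141, -0.026, 2.668]
force: [0.1, 0.2, -2.7]
finger_gap: 0.221
```

{"api": "arm_command", "payload": {
  "dp": [
    [0.44, 1, 0],
    [0.44, 1, 0],
    [0.44, 1, 0],
    [0.44, 1, 0],
    [0.44, 1, 0],
    [0.44, 1, 0],
    [0.44, 1, 0],
    [0.44, 1, 0],
    [0.44, 1, 0],
    [0.44, 1, 0]
  ],
  "rotation": [
    [0, 0, 0],
    [0, 0, 0],
    [0, 0, 0],
    [0, 0, 0],
    [0, 0, 0],
    [0, 0, 0],
    [0, 0, 0],
    [0, 0, 0],
    [0, 0, 0],
    [0, 0, 0]
  ],
  "hand": [10, 10, 10, 10, 10, 10, 10, 10, 10, 10]
}}

```text
clock: 6.83
tcp_pos: [532.3, 91.7, 196.0]
ee_rot: [-3.139, -0.025, 2.668]
force: [0.7, -1.0, -1.1]
finger_gap: 0.222
```

{"api": "arm_command", "payload": {
  "dp": [
    [0.44, 1, 0],
    [0.44, 1, 0],
    [0.2, 0.5, 0],
    [0, 0, 0],
    [0, 0, 0],
    [0, 0, 0],
    [0, 0, 0],
    [0, 0, 0],
    [0, 0, 0],
    [0, 0, 0]
  ],
  "rotation": [
    [0, 0, 0],
    [0, 0, 0],
    [0, 0, 0],
    [0, 0, 1],
    [0, 0, 1],
    [0, 0, 1],
    [0, 0, 1],
    [0, 0, 1],
    [0, 0, 1],
    [0, 0, 1]
  ],
  "hand": [10, 10, 10, 10, 10, 10, 10, 10, 10, 10]
}}

```text
clock: 7.67
tcp_pos: [537.8, 171.3, 196.4]
ee_rot: [-3.124, -0.019, 2.053]
force: [0.1, 0.7, -1.8]
finger_gap: 0.218
```

```bash
python3 -c "
from h import *
snapw('c1')
"
```

```text
7.6667 [537.8 171.3 196.4] [-179.    -1.1  117.6] [-0.7   0.5   0.42  1.83 -0.28  0.89  0.34]
```

View pics/c1.png

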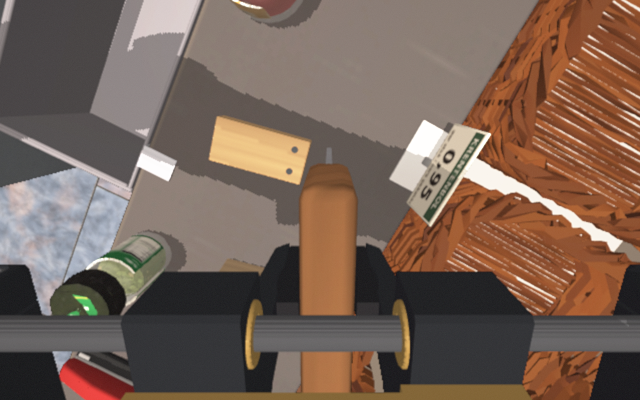

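Run:
```python
from h import *
o=dict(np.load("pics/c1.npz")); 
def p(n,px,z): print(n,onplane("wrist",px,z,o)[:,:2].round().tolist())
p("slat",[(217,116),(311,140),(302,184),(209,158)],20)
p("price foot",[(425,120),(389,180)],2)
p("card top",[(490,132),(430,225)],78)
p("block top",[(222,265),(260,262)],34)
p("cin cap",[(87,298)],105)
```

```text
slat [[424.0, 179.0], [505.0, 199.0], [516.0, 160.0], [432.0, 142.0]]
price foot [[588.0, 261.0], [588.0, 198.0]]
card top [[613.0, 269.0], [614.0, 191.0]]
block top [[484.0, 59.0], [514.0, 79.0]]
cin cap [[412.0, 31.0]]
```

{"api": "arm_command", "payload": {
  "dp": [
    [0, 0, 0],
    [0, 0, 0],
    [0, 0, 0],
    [0, 0, 0],
    [0, 0, 0],
    [0, 0, 0.5],
    [0, 0, 0.8],
    [0, 0, 0.9],
    [0, 0, 0.8],
    [0, 0, 0]
  ],
  "rotation": [
    [0, 0, 1],
    [0, 0, 1],
    [0, 0, 1],
    [0, 0, 1],
    [0, 0, 1],
    [0, 0, 0.5],
    [0, 0, 0],
    [0, 0, 0],
    [0, 0, 0],
    [0, 0, 0]
  ],
  "hand": [10, 10, 10, 10, 10, 10, 10, 10, 10, 10]
}}

```text
clock: 8.55
tcp_pos: [533.2, 171.2, 103.2]
ee_rot: [-3.112, -0.006, 1.579]
force: [-1.4, 0.0, -3.5]
finger_gap: 0.227
```

```bash
python3 -c "
from h import *
snapw('c2'); print(ctrl.get_obs()['force'])
s=imaging.snapshot('side'); cv2.imwrite('pics/c2s.png',cv2.resize(s[150:290,240:420],None,fx=4.2,fy=4.2,interpolation=cv2.INTER_CUBIC))
"
```

```text
8.55 [533.2 171.2 103.2] [-178.3   -0.4   90.5] [-0.72  0.66  0.46  1.88 -0.44  0.73  0.01]
[-0.64141003  0.03189432 -1.29155184]
```

View pics/c2.png

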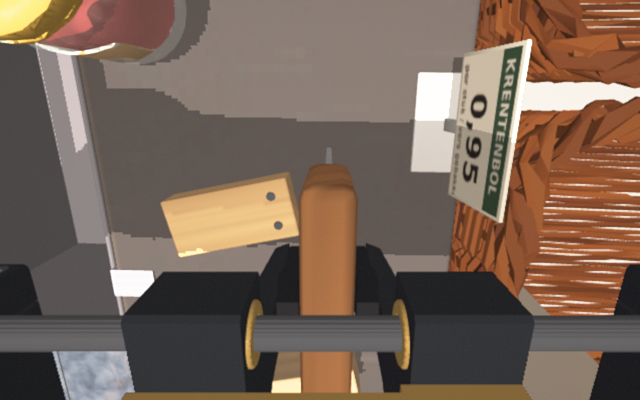

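View pics/c2s.png

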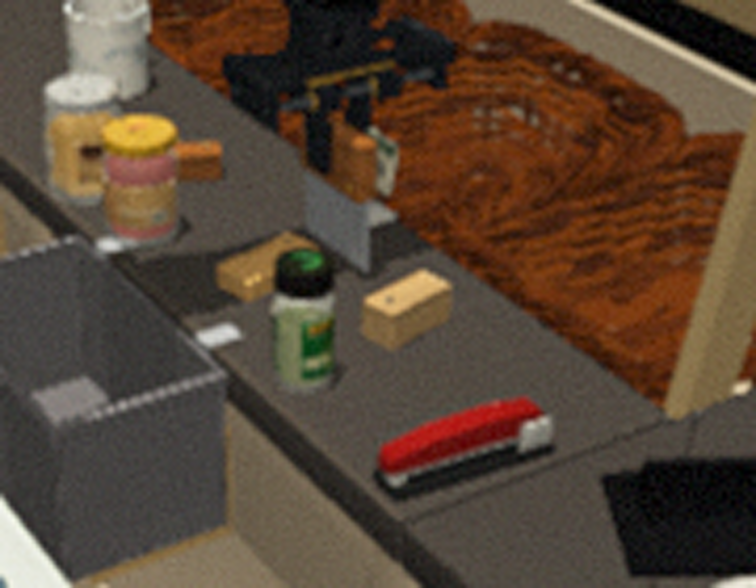

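{"api": "arm_command", "payload": {
  "dp": [
    [0, -0.2, 0.15],
    [0, -0.4, 0],
    [0, -0.4, 0],
    [0, -0.4, 0],
    [0, -0.4, 0],
    [0, -0.4, 0],
    [0, -0.4, 0],
    [0, -0.4, 0],
    [0, -0.4, 0],
    [0, -0.2, 0]
  ],
  "rotation": [
    [0, 0, 0],
    [0, 0, 0],
    [0, 0, 0],
    [0, 0, 0],
    [0, 0, 0],
    [0, 0, 0],
    [0, 0, 0],
    [0, 0, 0],
    [0, 0, 0],
    [0, 0, 0]
  ],
  "hand": [10, 10, 10, 10, 10, 10, 10, 10, 10, 10]
}}

```text
clock: 9.48
tcp_pos: [429.2, 171.3, 107.4]
ee_rot: [-3.123, -0.011, 1.576]
force: [0.7, 0.0, -1.9]
finger_gap: 0.221
```

```bash
python3 -c "
from h import *
snapw('c3'); print(ctrl.get_obs()['force'])
s=imaging.snapshot('side'); cv2.imwrite('pics/c3s.png',cv2.resize(s[150:290,200:380],None,fx=4.2,fy=4.2,interpolation=cv2.INTER_CUBIC))
"
```

```text
9.4833 [429.2 171.3 107.4] [-178.9   -0.6   90.3] [-0.84  0.52  0.47  2.14 -0.44  0.59 -0.04]
[-0.41653241 -0.16140811 -1.84013054]
```

View pics/c3s.png

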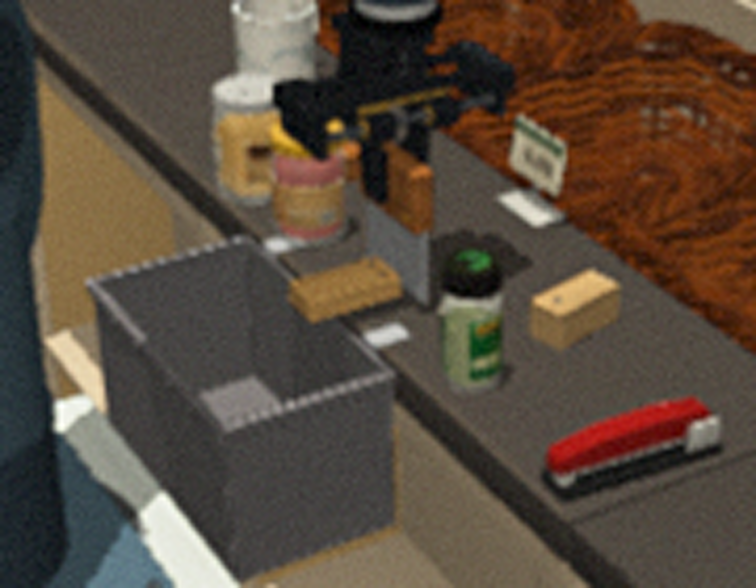

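View pics/c3.png

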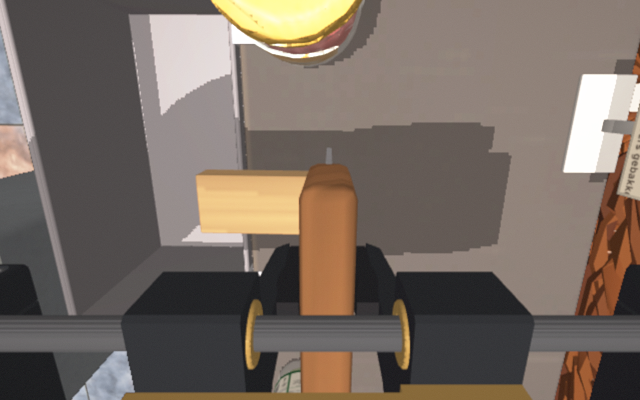

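{"api": "arm_command", "payload": {
  "dp": [
    [0, -0.1, 0.2],
    [0, -0.4, 0],
    [0, -0.4, 0],
    [0, -0.4, 0],
    [0, -0.4, 0],
    [0, -0.4, 0],
    [0, -0.4, 0],
    [0, 0, 0],
    [0, 0, 0]
  ],
  "rotation": [
    [-0.2, 0, 0],
    [0, 0, 0],
    [0, 0, 0],
    [0, 0, 0],
    [0, 0, 0],
    [0, 0, 0],
    [0, 0, 0],
    [0, 0, 0],
    [0, 0, 0]
  ],
  "hand": [10, 10, 10, 10, 10, 10, 10, 10, 10]
}}

```text
clock: 10.33
tcp_pos: [356.0, 170.9, 101.0]
ee_rot: [-3.141, -0.011, 1.576]
force: [0.1, 0.3, -2.3]
finger_gap: 0.216
```

```bash
python3 -c "
from h import *
snapw('c4'); print(ctrl.get_obs()['force'])
s=imaging.snapshot('side'); cv2.imwrite('pics/c4s.png',cv2.resize(s[150:290,200:380],None,fx=4.2,fy=4.2,interpolation=cv2.INTER_CUBIC))
"
```

```text
10.3333 [356.  170.9 101. ] [-180.    -0.6   90.3] [-0.94  0.44  0.46  2.31 -0.46  0.47 -0.1 ]
[ 0.99454725  0.29876112 -1.37249687]
```

View pics/c4s.png

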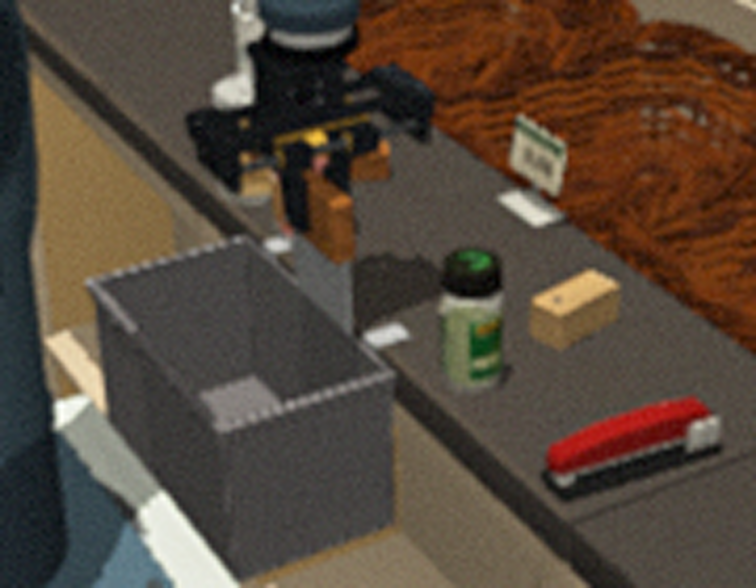

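View pics/c4.png

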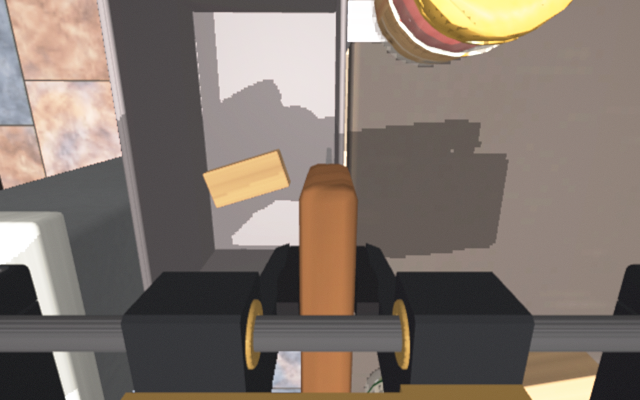

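The slat is in the bin. The block is next, starting with a lift and a turn.

{"api": "arm_command", "payload": {
  "dp": [
    [0, 0, -0.8],
    [0, 0, -1],
    [0, 0.3, -1],
    [-0.7, 0.7, -0.5],
    [-0.8, 0.7, 0],
    [-0.8, 0.7, 0],
    [-0.8, 0.7, 0],
    [-0.8, 0.7, 0],
    [-0.8, 0.7, 0],
    [-0.7, 0.6, 0]
  ],
  "rotation": [
    [0, 0, 0],
    [0, 0, 0],
    [0, 0, 0],
    [0, 0, 0],
    [0, 0, 0],
    [0, 0, 0],
    [0, 0, 0],
    [0, 0, 0],
    [0, 0, 0],
    [0, 0, 0]
  ],
  "hand": [10, 10, 10, 10, 10, 10, 10, 10, 10, 10]
}}

```text
clock: 11.27
tcp_pos: [511.1, 5.8, 198.0]
ee_rot: [-3.141, -0.009, 1.574]
force: [0.3, 0.9, -2.5]
finger_gap: 0.221
```

{"api": "arm_command", "payload": {
  "dp": [
    [-0.5, 0, 0],
    [0, 0, 0],
    [0, 0, 0],
    [0, 0, 0],
    [0, 0, 0],
    [0, 0, 0],
    [0, 0, 0],
    [0, 0, 0],
    [0, 0, 0],
    [0, 0, 0]
  ],
  "rotation": [
    [0, 0, -1],
    [0, 0, -1],
    [0, 0, -1],
    [0, 0, -1],
    [0, 0, -1],
    [0, 0, -1],
    [0, 0, -1],
    [0, 0, -1],
    [0, 0, -1],
    [0, 0, -1]
  ],
  "hand": [10, 10, 10, 10, 10, 10, 10, 10, 10, 10]
}}

```text
clock: 12.1
tcp_pos: [509.8, -7.4, 197.7]
ee_rot: [3.135, -0.007, 2.451]
force: [-0.2, -1.2, -2.4]
finger_gap: 0.222
```

{"api": "arm_command", "payload": {
  "dp": [
    [0, 0, 0],
    [0, 0, 0],
    [0, 0, 0],
    [0, 0, 0],
    [0, 0, 0],
    [0, 0, 0],
    [0, 0, 0],
    [0, 0, 0],
    [0, 0, 0]
  ],
  "rotation": [
    [0, 0, -1],
    [0, 0, -1],
    [0, 0, -1],
    [0, 0, -1],
    [0, 0, -1],
    [0, 0, -1],
    [0, 0, -1],
    [0, 0, -1],
    [0, 0, 0]
  ],
  "hand": [10, 10, 10, 10, 10, 10, 10, 10, 10]
}}

```text
clock: 12.85
tcp_pos: [509.8, -7.5, 197.7]
ee_rot: [3.132, -0.001, -3.135]
force: [0.5, -1.4, -2.4]
finger_gap: 0.221
```

```bash
python3 -c "
from h import *
snapw('d1'); print(ctrl.get_obs()['force'])
"
```

```text
12.85 [509.8  -7.5 197.7] [ 1.795e+02 -1.000e-01 -1.796e+02] [-0.28  0.39  0.26  1.97 -0.15  0.8   1.65]
[ 1.22970916 -0.04201931 -1.72746222]
```

View pics/d1.png

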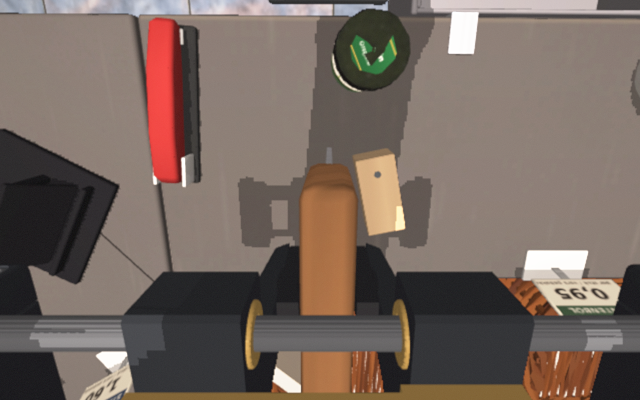

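Run:
```python
from h import *
o=dict(np.load("pics/d1.npz")); 
def p(n,px,z): print(n,onplane("wrist",px,z,o)[:,:2].round().tolist())
p("block top",[(353,157),(391,150),(405,229),(369,235)],34)
p("cin cap",[(371,49)],105)
```

```text
block top [[486.0, 16.0], [480.0, 48.0], [552.0, 65.0], [557.0, 32.0]]
cin cap [[409.0, 18.0]]
```

{"api": "arm_command", "payload": {
  "dp": [
    [-0.27, -0.15, 0.4],
    [0, 0, 0.8],
    [0, 0, 0.9],
    [0, 0, 0.7],
    [0, 0, 0.4],
    [0, 0, 0]
  ],
  "rotation": [
    [0, 0, 0],
    [0, 0, 0],
    [0, 0, 0],
    [0, 0, 0],
    [0, 0, 0],
    [0, 0, 0]
  ],
  "hand": [10, 10, 10, 10, 10, 10]
}}

```text
clock: 13.4
tcp_pos: [516.1, -10.5, 99.6]
ee_rot: [3.133, -0.005, -3.139]
force: [-0.3, 0.3, -2.5]
finger_gap: 0.219
```

{"api": "arm_command", "payload": {
  "dp": [
    [0, 0.2, 0.1],
    [0, 0.4, 0],
    [0, 0.4, 0],
    [0, 0.4, 0],
    [0, 0.4, 0],
    [0, 0.4, 0],
    [0, 0.4, 0],
    [0, 0.2, 0]
  ],
  "rotation": [
    [0.1, 0, 0],
    [0, 0, 0],
    [0, 0, 0],
    [0, 0, 0],
    [0, 0, 0],
    [0, 0, 0],
    [0, 0, 0],
    [0, 0, 0]
  ],
  "hand": [10, 10, 10, 10, 10, 10, 10, 10]
}}

```text
clock: 14.07
tcp_pos: [516.6, 76.5, 98.8]
ee_rot: [3.14, -0.002, -3.135]
force: [-0.5, -0.4, -1.3]
finger_gap: 0.218
```

```bash
python3 -c "
from h import *
snapw('d2'); print(ctrl.get_obs()['force'])
"
```

```text
14.0667 [516.6  76.5  98.8] [ 1.799e+02 -1.000e-01 -1.796e+02] [-0.41  0.57  0.22  1.99 -0.22  0.6   1.54]
[-0.27845624  1.28215244 -2.30274258]
```

View pics/d2.png

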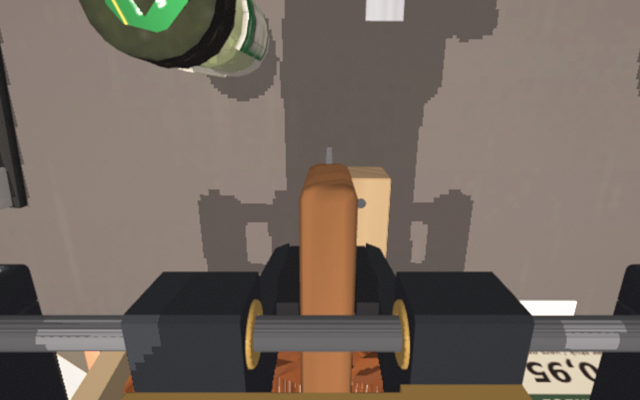

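{"api": "arm_command", "payload": {
  "dp": [
    [0, 0.25, 0],
    [0, 0.4, 0],
    [0, 0.4, 0],
    [0, 0.4, 0],
    [0, 0.4, 0],
    [0, 0, 0],
    [0, -0.4, 0],
    [0, 0, -1],
    [0, 0, -1],
    [0, 0, -1]
  ],
  "rotation": [
    [0, 0, 0],
    [0, 0, 0],
    [0, 0, 0],
    [0, 0, 0],
    [0, 0, 0],
    [0, 0, 0],
    [0, 0, 0],
    [0, 0, 0],
    [0, 0, 0],
    [0, 0, 0]
  ],
  "hand": [10, 10, 10, 10, 10, 10, 10, 10, 10, 10]
}}

```text
clock: 14.95
tcp_pos: [516.0, 114.7, 189.3]
ee_rot: [-3.141, -0.004, -3.14]
force: [0.8, 0.4, -1.9]
finger_gap: 0.221
```

{"api": "arm_command", "payload": {
  "dp": [
    [-0.5, 0.5, 0],
    [-0.5, 0.5, 0],
    [-0.5, 0.0, 0],
    [-0.4, 0, 0],
    [0, 0, 0],
    [0, 0, 0],
    [0, 0, 0],
    [0, 0, 0],
    [0, 0, 0],
    [0, 0, 0]
  ],
  "rotation": [
    [0, 0, 0],
    [0, 0, 0],
    [0, 0, 0],
    [0, 0, 0],
    [0, 0, 1],
    [0, 0, 1],
    [0, 0, 1],
    [0, 0, 1],
    [0, 0, 1],
    [0, 0, 1]
  ],
  "hand": [10, 10, 10, 10, 10, 10, 10, 10, 10, 10]
}}

```text
clock: 15.78
tcp_pos: [573.4, 145.2, 188.4]
ee_rot: [-3.14, -0.002, 2.616]
force: [0.4, -0.1, -1.4]
finger_gap: 0.222
```

{"api": "arm_command", "payload": {
  "dp": [
    [0, 0, 0],
    [0, 0, 0],
    [0, 0, 0],
    [0, 0, 0],
    [0, 0, 0],
    [0, 0, 0],
    [0, 0, 0],
    [0, 0, 0],
    [0, 0, 0],
    [0, 0, 0]
  ],
  "rotation": [
    [0, 0, 1],
    [0, 0, 1],
    [0, 0, 1],
    [0, 0, 1],
    [0, 0, 1],
    [0, 0, 1],
    [0, 0, 1],
    [0, 0, 1],
    [0, 0, 1],
    [0, 0, 1]
  ],
  "hand": [10, 10, 10, 10, 10, 10, 10, 10, 10, 10]
}}

```text
clock: 16.62
tcp_pos: [573.4, 145.3, 188.5]
ee_rot: [-3.139, -0.001, 1.743]
force: [-0.2, -1.7, -2.9]
finger_gap: 0.225
```

{"api": "arm_command", "payload": {
  "dp": [
    [0, 0, 0],
    [0, 0, 0],
    [0, 0, 0]
  ],
  "rotation": [
    [0, 0, 1],
    [0, 0, 1],
    [0, 0, 0]
  ],
  "hand": [10, 10, 10]
}}

```text
clock: 16.87
tcp_pos: [573.4, 145.6, 188.4]
ee_rot: [-3.139, 0.0, 1.57]
force: [0.3, 0.7, -3.3]
finger_gap: 0.226
```

```bash
python3 -c "
from h import *
snapw('d3'); print(ctrl.get_obs()['force'])
"
```

```text
16.8667 [573.4 145.6 188.4] [-179.9    0.    90. ] [-0.8   0.61  0.67  1.78 -0.46  0.92  0.07]
[ 0.43483517  0.71715899 -2.05932306]
```

View pics/d3.png

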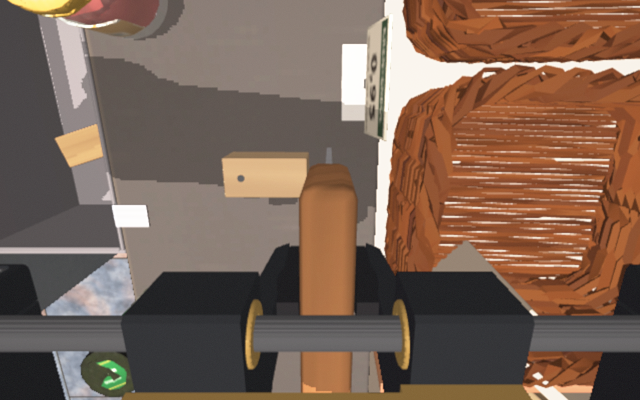

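Run:
```python
from h import *
o=dict(np.load("pics/d3.npz")); 
def p(n,px,z): print(n,onplane("wrist",px,z,o)[:,:2].round().tolist())
p("block top",[(223,161),(308,161),(308,197),(223,197)],34)
p("price foot",[(343,45),(343,120)],2)
p("card",[(365,134),(388,17)],78)
```

```text
block top [[488.0, 168.0], [558.0, 168.0], [558.0, 137.0], [485.0, 137.0]]
price foot [[587.0, 260.0], [588.0, 199.0]]
card [[600.0, 195.0], [612.0, 267.0]]
```

{"api": "arm_command", "payload": {
  "dp": [
    [0.1, 0, 0.5],
    [0, 0, 0.9],
    [0, 0, 0.9],
    [0, 0, 0.6],
    [0, 0, 0.08],
    [0, 0, 0]
  ],
  "rotation": [
    [0, 0, 0],
    [0, 0, 0],
    [0, 0, 0],
    [0, 0, 0],
    [0, 0, 0],
    [0, 0, 0]
  ],
  "hand": [10, 10, 10, 10, 10, 10]
}}

```text
clock: 17.42
tcp_pos: [573.0, 149.3, 98.5]
ee_rot: [-3.138, -0.0, 1.576]
force: [0.6, 0.9, -1.2]
finger_gap: 0.222
```

{"api": "arm_command", "payload": {
  "dp": [
    [0, -0.2, 0],
    [0, -0.4, 0],
    [0, -0.4, 0],
    [0, -0.4, 0],
    [0, -0.4, 0],
    [0, -0.4, 0],
    [0, -0.4, 0],
    [0, -0.4, 0],
    [0, -0.4, 0],
    [0, -0.2, 0]
  ],
  "rotation": [
    [0, 0, 0],
    [0, 0, 0],
    [0, 0, 0],
    [0, 0, 0],
    [0, 0, 0],
    [0, 0, 0],
    [0, 0, 0],
    [0, 0, 0],
    [0, 0, 0],
    [0, 0, 0]
  ],
  "hand": [10, 10, 10, 10, 10, 10, 10, 10, 10, 10]
}}

```text
clock: 18.25
tcp_pos: [463.7, 150.0, 100.0]
ee_rot: [-3.139, -0.002, 1.576]
force: [-1.2, -0.3, -1.6]
finger_gap: 0.223
```

```bash
python3 -c "
from h import *
snapw('d4'); print(ctrl.get_obs()['force'])
"
```

```text
18.25 [463.7 150.  100. ] [-1.798e+02 -1.000e-01  9.030e+01] [-0.86  0.59  0.58  2.09 -0.56  0.62  0.12]
[-1.56185171  0.41940368 -2.4492285 ]
```

View pics/d4.png

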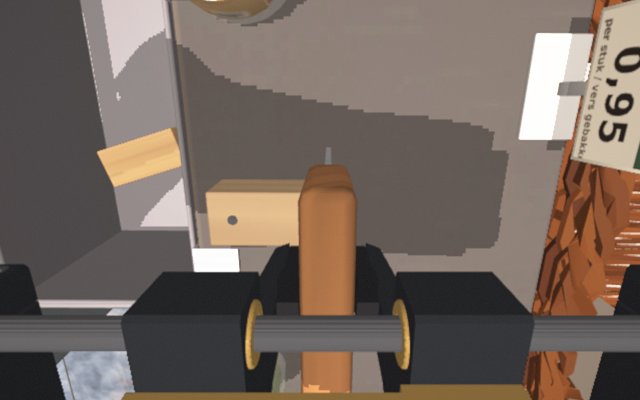

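{"api": "arm_command", "payload": {
  "dp": [
    [0, -0.25, 0],
    [0, -0.4, 0],
    [0, -0.4, 0],
    [0, -0.4, 0],
    [0, -0.4, 0],
    [0, -0.4, 0],
    [0, -0.4, 0],
    [0, -0.4, 0],
    [0, -0.4, 0],
    [0, 0, 0]
  ],
  "rotation": [
    [0, 0, 0],
    [0, 0, 0],
    [0, 0, 0],
    [0, 0, 0],
    [0, 0, 0],
    [0, 0, 0],
    [0, 0, 0],
    [0.5, 0, 0],
    [0.5, 0, 0],
    [0, 0, 0]
  ],
  "hand": [10, 10, 10, 10, 10, 10, 10, 10, 10, 10]
}}

```text
clock: 19.13
tcp_pos: [361.2, 149.6, 100.3]
ee_rot: [-3.051, -0.001, 1.576]
force: [0.0, -0.3, -2.5]
finger_gap: 0.221
```

```bash
python3 -c "
from h import *
snapw('d5'); print(ctrl.get_obs()['force'])
"
```

```text
19.1333 [361.2 149.6 100.3] [-1.748e+02 -1.000e-01  9.030e+01] [-0.95  0.5   0.58  2.26 -0.55  0.61  0.07]
[-0.02161678 -0.19923952 -2.86272902]
```

View pics/d5.png

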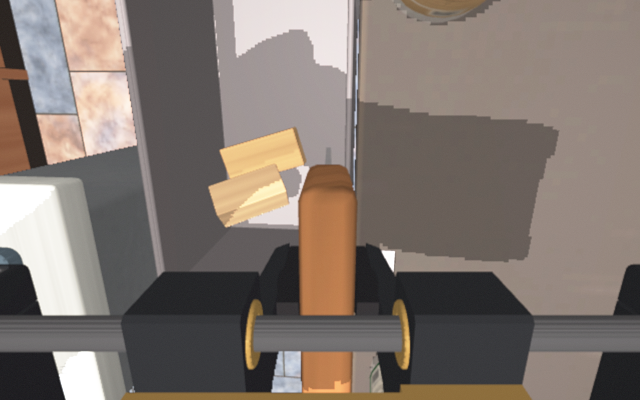

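{"api": "arm_command", "payload": {
  "dp": [
    [0, 0, -0.6],
    [0, 0.2, -1],
    [0, 0.2, -1],
    [0.3, 0.2, -1],
    [0.5, 0.4, -0.7],
    [1, 0.4, 0],
    [1, 0.4, 0],
    [1, 0.4, 0],
    [1, 0.4, 0],
    [1, 0.4, 0]
  ],
  "rotation": [
    [-1, 0, 0],
    [0, 0, 0],
    [0, 0, 0],
    [0, 0, 0],
    [0, 0, 0],
    [0, 0, 0],
    [0, 0, 0],
    [0, 0, 0],
    [0, 0, 0],
    [0, 0, 0]
  ],
  "hand": [10, 10, 10, 10, 10, 10, 10, 10, 10, 10]
}}

```text
clock: 20.02
tcp_pos: [453.8, 325.6, 229.1]
ee_rot: [-3.141, -0.002, 1.575]
force: [0.8, 0.1, -2.0]
finger_gap: 0.221
```

{"api": "arm_command", "payload": {
  "dp": [
    [1, 0.4, 0],
    [1, 0.4, 0],
    [1, 0.4, 0],
    [1, 0.4, 0],
    [0.3, 0.2, 0],
    [0, 0, 0],
    [0, 0, 0],
    [0, 0, 0],
    [0, 0, 0],
    [0, 0, 0]
  ],
  "rotation": [
    [0, 0, 0],
    [0, 0, 0],
    [0, 0, 0],
    [0, 0, 0],
    [0, 0, -1],
    [0, 0, -1],
    [0, 0, -1],
    [0, 0, -1],
    [0, 0, -1],
    [0, 0, -1]
  ],
  "hand": [10, 10, 10, 10, 10, 10, 10, 10, 10, 10]
}}

```text
clock: 20.85
tcp_pos: [506.9, 453.2, 228.8]
ee_rot: [3.141, -0.002, 2.103]
force: [-0.3, -0.8, -1.7]
finger_gap: 0.226
```

{"api": "arm_command", "payload": {
  "dp": [
    [0, 0, 0],
    [0, 0, 0],
    [0, 0, 0],
    [0, 0, 0],
    [0, 0, 0],
    [0, 0, 0],
    [0, 0, 0],
    [0, 0, 0],
    [0, 0, 0],
    [0, 0, 0]
  ],
  "rotation": [
    [0, 0, -1],
    [0, 0, -1],
    [0, 0, -1],
    [0, 0, -1],
    [0, 0, -1],
    [0, 0, -1],
    [0, 0, -1],
    [0, 0, -1],
    [0, 0, -1],
    [0, 0, -1]
  ],
  "hand": [10, 10, 10, 10, 10, 10, 10, 10, 10, 10]
}}

```text
clock: 21.68
tcp_pos: [506.9, 453.1, 228.8]
ee_rot: [3.14, -0.001, 2.975]
force: [0.6, -0.3, -2.4]
finger_gap: 0.221
```

{"api": "arm_command", "payload": {
  "dp": [
    [0, 0, 0],
    [0, 0, 0],
    [0, 0, 0]
  ],
  "rotation": [
    [0, 0, -1],
    [0, 0, -1],
    [0, 0, 0]
  ],
  "hand": [10, 10, 10]
}}

```text
clock: 21.93
tcp_pos: [507.0, 452.9, 228.9]
ee_rot: [3.14, -0.001, -3.135]
force: [0.3, -0.2, -1.8]
finger_gap: 0.224
```

```bash
python3 -c "
from h import *
snapw('e1'); print(ctrl.get_obs()['force'])
"
```

```text
21.9333 [507.  452.9 228.9] [ 1.799e+02 -1.000e-01 -1.796e+02] [-0.99  0.63  0.31  1.49 -0.21  1.05  0.94]
[-0.04301485 -0.37884522 -2.10269113]
```

View pics/e1.png

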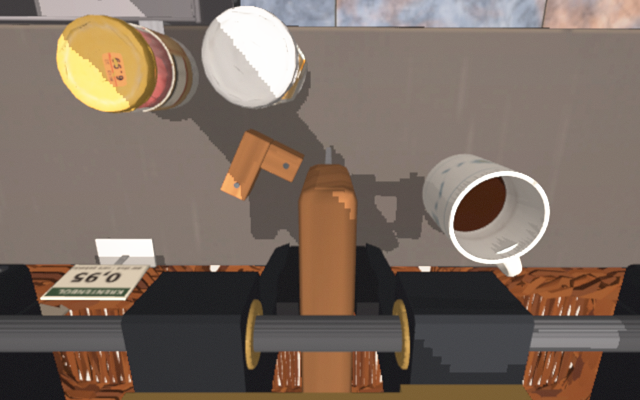

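Run:
```python
from h import *
o=dict(np.load("pics/e1.npz")); 
def p(n,px,z): print(n,onplane("wrist",px,z,o)[:,:2].round().tolist())
p("corner",[(249,131),(302,158),(293,181),(262,168),(240,199),(222,191)],28)
p("jam",[(106,63)],100);p("honey",[(250,57)],102)
p("mug rim",[(450,220),(549,210)],91)
p("mug base left",[(425,185)],0)
```

```text
corner [[466.0, 380.0], [491.0, 429.0], [514.0, 420.0], [501.0, 390.0], [532.0, 367.0], [524.0, 350.0]]
jam [[413.0, 300.0]]
honey [[409.0, 400.0]]
mug rim [[530.0, 554.0], [521.0, 633.0]]
mug base left [[524.0, 558.0]]
```

{"api": "arm_command", "payload": {
  "dp": [
    [0, 0, 0.6],
    [0, 0, 1],
    [0, 0, 1],
    [0, 0, 0.9],
    [0, 0, 0.6],
    [0, 0, 0.24],
    [0, 0, 0]
  ],
  "rotation": [
    [0, 0, 0],
    [0, 0, 0],
    [0, 0, 0],
    [0, 0, 0],
    [0, 0, 0],
    [0, 0, 0],
    [0, 0, 0]
  ],
  "hand": [10, 10, 10, 10, 10, 10, 10]
}}

```text
clock: 22.57
tcp_pos: [506.6, 452.8, 98.0]
ee_rot: [3.142, -0.002, -3.14]
force: [-0.1, -0.5, -1.3]
finger_gap: 0.22
```

{"api": "arm_command", "payload": {
  "dp": [
    [0, -0.2, 0],
    [0, -0.4, 0],
    [0, -0.4, 0],
    [0, -0.4, 0],
    [0, -0.4, 0],
    [0, -0.4, 0],
    [0, -0.4, 0],
    [0, -0.2, 0]
  ],
  "rotation": [
    [0, 0, 0],
    [0, 0, 0],
    [0, 0, 0],
    [0, 0, 0],
    [0, 0, 0],
    [0, 0, 0],
    [0, 0, 0],
    [0, 0, 0]
  ],
  "hand": [10, 10, 10, 10, 10, 10, 10, 10]
}}

```text
clock: 23.23
tcp_pos: [506.8, 366.4, 98.9]
ee_rot: [-3.141, -0.002, -3.139]
force: [-0.2, -1.1, -2.4]
finger_gap: 0.22
```

```bash
python3 -c "
from h import *
snapw('e2'); print(ctrl.get_obs()['force'])
"
```

```text
23.2333 [506.8 366.4  98.9] [-1.800e+02 -1.000e-01 -1.799e+02] [-0.88  0.71  0.26  1.72 -0.25  0.75  1.08]
[ 0.21957016 -2.11324017 -1.72752456]
```

View pics/e2.png

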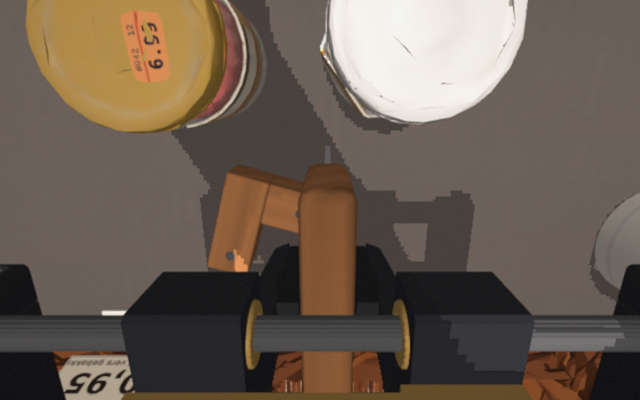

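Run:
```python
from h import *
o=dict(np.load("pics/e2.npz")); 
def p(n,px,z): print(n,onplane("wrist",px,z,o)[:,:2].round().tolist())
p("corner",[(232,174),(238,165),(209,265),(245,270)],28)
p("jam r",[(265,70)],0)
```

```text
corner [[477.0, 310.0], [472.0, 314.0], [536.0, 291.0], [540.0, 314.0]]
jam r [[418.0, 328.0]]
```

{"api": "arm_command", "payload": {
  "dp": [
    [0, -0.2, 0],
    [0, -0.4, 0],
    [0, -0.4, 0],
    [0, -0.4, 0],
    [0, -0.4, 0],
    [0, -0.4, 0],
    [0, -0.4, 0],
    [0, -0.4, 0],
    [0, -0.2, 0]
  ],
  "rotation": [
    [0, 0, 0],
    [0, 0, 0],
    [0, 0, 0],
    [0, 0, 0],
    [0, 0, 0],
    [0, 0, 0],
    [0, 0, 0],
    [0, 0, 0],
    [0, 0, 0]
  ],
  "hand": [10, 10, 10, 10, 10, 10, 10, 10, 10]
}}

```text
clock: 24.03
tcp_pos: [507.1, 270.6, 98.7]
ee_rot: [-3.142, -0.002, -3.139]
force: [-0.1, -0.7, -2.6]
finger_gap: 0.22
```

```bash
python3 -c "
from h import *
im,o=snapw('e3'); print(ctrl.get_obs()['force'])
"
```

```text
24.0333 [507.1 270.6  98.7] [-1.800e+02 -1.000e-01 -1.799e+02] [-0.76  0.64  0.25  1.85 -0.24  0.68  1.21]
[-0.30533895 -1.90635769 -2.78980177]
```

View pics/e3.png

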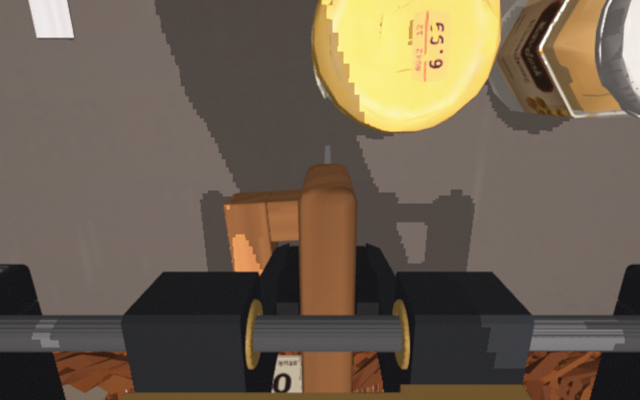

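{"api": "arm_command", "payload": {
  "dp": [
    [0, -0.2, 0],
    [0, -0.4, 0],
    [0, -0.4, 0],
    [0, -0.4, 0],
    [0, -0.4, 0],
    [0, -0.4, 0],
    [0, -0.4, 0],
    [0, -0.3, 0],
    [0, 0, 0]
  ],
  "rotation": [
    [0, 0, 0],
    [0, 0, 0],
    [0, 0, 0],
    [0, 0, 0],
    [0, 0, 0],
    [0, 0, 0],
    [0, 0, 0],
    [0, 0, 0],
    [0, 0, 0]
  ],
  "hand": [10, 10, 10, 10, 10, 10, 10, 10, 10]
}}

```text
clock: 24.83
tcp_pos: [507.4, 183.1, 98.6]
ee_rot: [-3.141, -0.002, -3.141]
force: [-0.1, -0.4, -1.9]
finger_gap: 0.222
```

{"api": "arm_command", "payload": {
  "dp": [
    [0, 0.4, 0],
    [0, 0, -1],
    [0, 0, -1],
    [-0.5, -0.7, -1],
    [-0.6, -0.7, 0],
    [-0.6, -0.4, 0],
    [-0.5, 0, 0],
    [0, 0, 0],
    [0, 0, 0],
    [0, 0, 0]
  ],
  "rotation": [
    [0, 0, 0],
    [0, 0, 0],
    [0, 0, 0],
    [0, 0, 0],
    [0, 0, 0],
    [0, 0, 1],
    [0, 0, 1],
    [0, 0, 1],
    [0, 0, 1],
    [0, 0, 1]
  ],
  "hand": [10, 10, 10, 10, 10, 10, 10, 10, 10, 10]
}}

```text
clock: 25.67
tcp_pos: [573.6, 145.4, 188.3]
ee_rot: [3.141, -0.003, 2.707]
force: [0.1, 0.6, -3.2]
finger_gap: 0.223
```

{"api": "arm_command", "payload": {
  "dp": [
    [0, 0, 0],
    [0, 0, 0],
    [0, 0, 0],
    [0, 0, 0],
    [0, 0, 0],
    [0, 0, 0],
    [0, 0, 0],
    [0, 0, 0],
    [0, 0, 0],
    [0, 0, 0]
  ],
  "rotation": [
    [0, 0, 1],
    [0, 0, 1],
    [0, 0, 1],
    [0, 0, 1],
    [0, 0, 1],
    [0, 0, 1],
    [0, 0, 1],
    [0, 0, 1],
    [0, 0, 1],
    [0, 0, 1]
  ],
  "hand": [10, 10, 10, 10, 10, 10, 10, 10, 10, 10]
}}

```text
clock: 26.5
tcp_pos: [573.4, 145.8, 188.3]
ee_rot: [-3.14, -0.002, 1.836]
force: [0.2, -0.0, -1.6]
finger_gap: 0.221
```

{"api": "arm_command", "payload": {
  "dp": [
    [0, 0, 0],
    [0, 0, 0],
    [0, 0, 0],
    [0, 0, 0]
  ],
  "rotation": [
    [0, 0, 1],
    [0, 0, 1],
    [0, 0, 1],
    [0, 0, 0]
  ],
  "hand": [10, 10, 10, 10]
}}

```text
clock: 26.83
tcp_pos: [573.3, 145.8, 188.1]
ee_rot: [-3.139, -0.001, 1.575]
force: [-0.0, 0.5, -2.8]
finger_gap: 0.223
```

```bash
python3 -c "
from h import *
im,o=snapw('e4'); print(ctrl.get_obs()['force'])
"
```

```text
26.8333 [573.3 145.8 188.1] [-1.799e+02 -1.000e-01  9.030e+01] [-0.82  0.62  0.7   1.79 -0.49  0.92  0.1 ]
[-0.91972736 -0.18827935 -1.61723176]
```

View pics/e4.png

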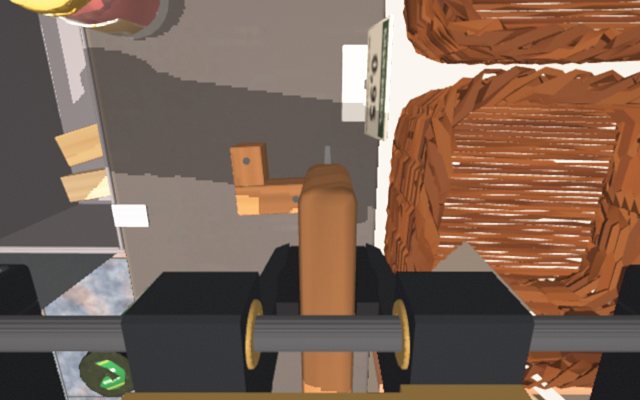

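Run:
```python
from h import *
o=dict(np.load("pics/e4.npz")); 
def p(n,px,z): print(n,onplane("wrist",px,z,o)[:,:2].round().tolist())
p("corner",[(231,148),(266,144),(237,186),(237,214),(302,212)],28)
```

```text
corner [[494.0, 178.0], [523.0, 181.0], [496.0, 145.0], [495.0, 120.0], [552.0, 122.0]]
```

{"api": "arm_command", "payload": {
  "dp": [
    [0.1, 0, 0.5],
    [0, 0, 0.9],
    [0, 0, 0.9],
    [0, 0, 0.6],
    [0, 0, 0.1],
    [0, 0, 0]
  ],
  "rotation": [
    [0, 0, 0],
    [0, 0, 0],
    [0, 0, 0],
    [0, 0, 0],
    [0, 0, 0],
    [0, 0, 0]
  ],
  "hand": [10, 10, 10, 10, 10, 10]
}}

```text
clock: 27.38
tcp_pos: [572.9, 147.1, 97.6]
ee_rot: [-3.138, -0.001, 1.579]
force: [-0.8, 0.5, -2.2]
finger_gap: 0.222
```

{"api": "arm_command", "payload": {
  "dp": [
    [0, -0.2, 0],
    [0, -0.4, 0],
    [0, -0.4, 0],
    [0, -0.4, 0],
    [0, -0.4, 0],
    [0, -0.4, 0],
    [0, -0.4, 0],
    [0, -0.4, 0],
    [0, -0.4, 0],
    [0, -0.2, 0]
  ],
  "rotation": [
    [0, 0, 0],
    [0, 0, 0],
    [0, 0, 0],
    [0, 0, 0],
    [0, 0, 0],
    [0, 0, 0],
    [0, 0, 0],
    [0, 0, 0],
    [0, 0, 0],
    [0, 0, 0]
  ],
  "hand": [10, 10, 10, 10, 10, 10, 10, 10, 10, 10]
}}

```text
clock: 28.22
tcp_pos: [463.7, 146.4, 99.0]
ee_rot: [-3.139, -0.002, 1.577]
force: [0.4, -0.2, -2.7]
finger_gap: 0.225
```

```bash
python3 -c "
from h import *
im,o=snapw('e5'); print(ctrl.get_obs()['force'])
"
```

```text
28.2167 [463.7 146.4  99. ] [-1.798e+02 -1.000e-01  9.040e+01] [-0.87  0.6   0.61  2.09 -0.59  0.62  0.16]
[-1.13043186  0.05230698 -3.18376331]
```

View pics/e5.png

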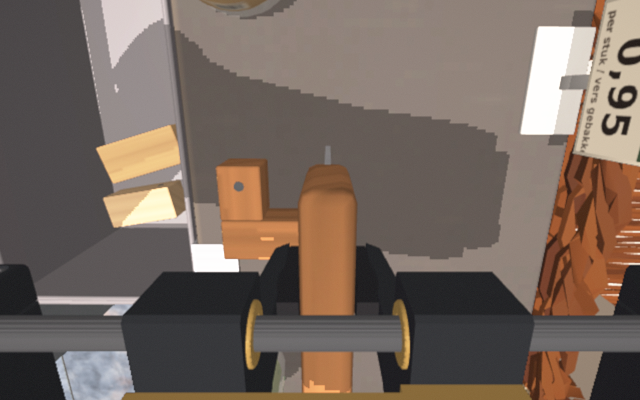

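{"api": "arm_command", "payload": {
  "dp": [
    [0, -0.25, 0],
    [0, -0.4, 0],
    [0, -0.4, 0],
    [0, -0.4, 0],
    [0, -0.4, 0],
    [0, -0.4, 0],
    [0, -0.4, 0],
    [0, -0.4, 0],
    [0, -0.4, 0],
    [0, 0, 0]
  ],
  "rotation": [
    [0, 0, 0],
    [0, 0, 0],
    [0, 0, 0],
    [0, 0, 0],
    [0, 0, 0],
    [0, 0, 0],
    [0, 0, 0],
    [0.5, 0, 0],
    [0.5, 0, 0],
    [0, 0, 0]
  ],
  "hand": [10, 10, 10, 10, 10, 10, 10, 10, 10, 10]
}}

```text
clock: 29.1
tcp_pos: [361.2, 145.5, 99.5]
ee_rot: [-3.051, -0.001, 1.576]
force: [0.6, 0.2, -1.5]
finger_gap: 0.221
```

```bash
python3 -c "
from h import *
im,o=snapw('e6'); print(ctrl.get_obs()['force'])
"
```

```text
29.1 [361.2 145.5  99.5] [-1.748e+02 -1.000e-01  9.030e+01] [-0.97  0.51  0.61  2.27 -0.58  0.61  0.11]
[ 0.97376289  0.29116912 -1.09160712]
```

View pics/e6.png

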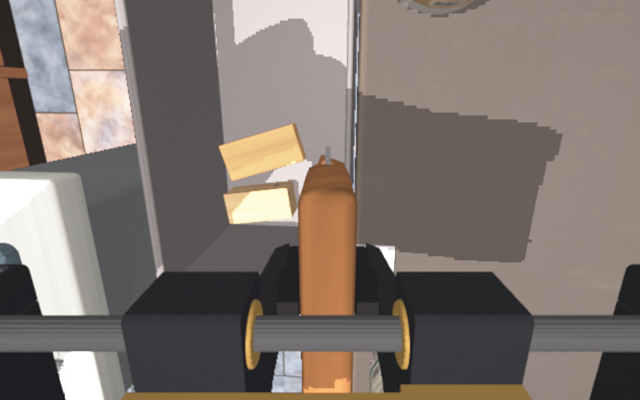

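{"api": "arm_command", "payload": {
  "dp": [
    [0, 0, -0.6],
    [0, 0.2, -1],
    [0, 0.3, -1],
    [0, 0.5, -1],
    [0, 0.7, 0],
    [0, 0, 0]
  ],
  "rotation": [
    [-1, 0, 0],
    [0, 0, 0],
    [0, 0, 0],
    [0, 0, 0],
    [0, 0, 0],
    [0, 0, 0]
  ],
  "hand": [10, 10, 10, 10, 10, 10]
}}

```text
clock: 29.65
tcp_pos: [420.1, 146.8, 209.8]
ee_rot: [3.134, -0.005, 1.576]
force: [1.0, 1.3, -3.1]
finger_gap: 0.222
```

```bash
python3 -c "
from h import *
im,o=snapw('e7'); print(ctrl.get_obs()['force'])
s=imaging.snapshot('side'); cv2.imwrite('pics/e7s.png',cv2.resize(s[150:290,200:380],None,fx=4.2,fy=4.2,interpolation=cv2.INTER_CUBIC))
t=imaging.snapshot('top'); cv2.imwrite('pics/e7t.png',cv2.resize(t[150:280,160:360],None,fx=4,fy=4,interpolation=cv2.INTER_CUBIC))
"
```

```text
29.65 [420.1 146.8 209.8] [179.5  -0.3  90.3] [-1.14  0.34  0.85  2.14 -0.36  0.79 -0.06]
[-1.25052737 -0.20719584 -2.85522335]
```

View pics/e7.png

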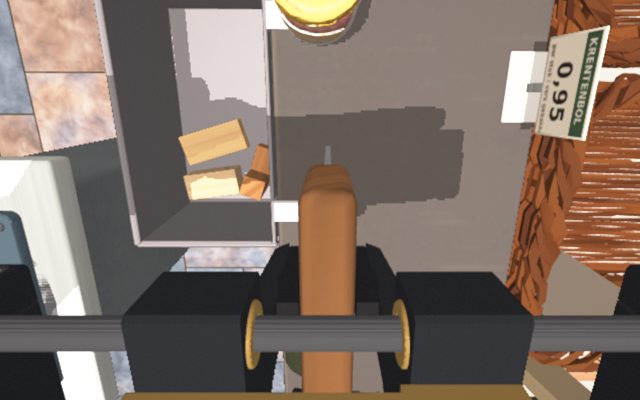

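View pics/e7s.png

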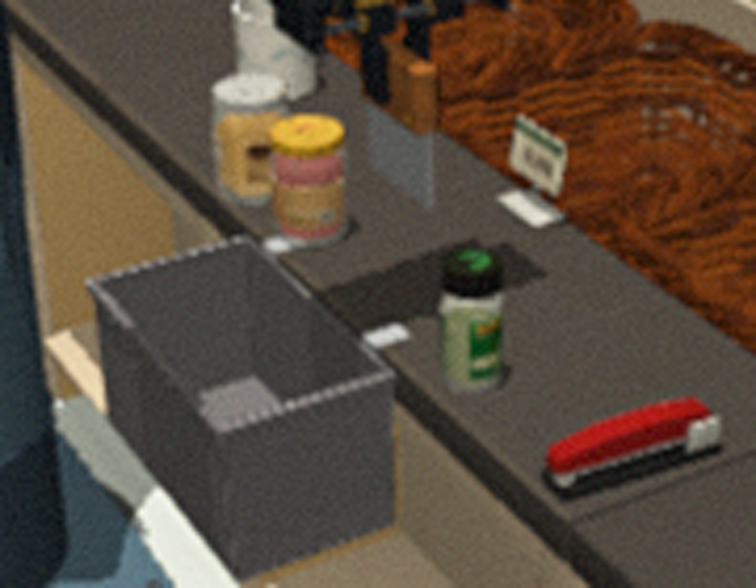

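View pics/e7t.png

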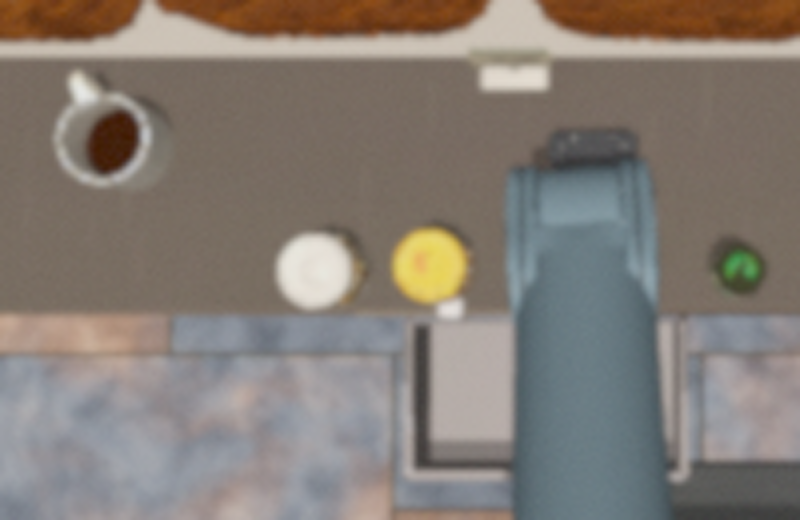

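All three offcuts are in the bin: slat at (213,142), block at (213,184) and the corner piece at (257,172). Next is returning the scraper.

{"api": "arm_command", "payload": {
  "dp": [
    [-0.5, 0.5, 0],
    [-0.8, 0.9, 0],
    [-0.8, 0.9, 0],
    [-0.8, 0.9, 0],
    [0, 0, 0],
    [0, 0, 0],
    [0, 0, 0],
    [0, 0, 0],
    [0, 0, 0],
    [0, 0, 0]
  ],
  "rotation": [
    [0, 0, 0],
    [0, 0, 0],
    [0, 0, 0],
    [0, 0, 0],
    [0, 0, -1],
    [0, 0, -1],
    [0, 0, -1],
    [0, 0, -1],
    [0, 0, -1],
    [0, 0, -1]
  ],
  "hand": [10, 10, 10, 10, 10, 10, 10, 10, 10, 10]
}}

```text
clock: 30.63
tcp_pos: [509.8, 58.7, 205.9]
ee_rot: [-3.138, -0.002, 2.103]
force: [-0.9, -0.1, -1.9]
finger_gap: 0.223
```

{"api": "arm_command", "payload": {
  "dp": [
    [0, 0, 0],
    [0, 0, 0],
    [0, 0, 0],
    [0, 0, 0],
    [0, 0, 0],
    [0, 0, 0],
    [0, 0, 0],
    [0, 0, 0]
  ],
  "rotation": [
    [0, 0, -1],
    [0, 0, -1],
    [0, 0, -1],
    [0, 0, -1],
    [0, 0, -1],
    [0, 0, -1],
    [0, 0, -0.5],
    [0, 0, 0]
  ],
  "hand": [10, 10, 10, 10, 10, 10, 10, 10]
}}

```text
clock: 31.3
tcp_pos: [509.8, 58.6, 206.1]
ee_rot: [-3.141, -0.004, 2.667]
force: [0.3, 0.2, -1.7]
finger_gap: 0.222
```

{"api": "arm_command", "payload": {
  "dp": [
    [-0.3, -0.6, 0],
    [-0.47, -0.95, 0],
    [-0.47, -0.95, 0],
    [-0.47, -0.95, 0],
    [-0.47, -0.95, 0],
    [-0.47, -0.95, 0],
    [-0.47, -0.95, 0],
    [-0.47, -0.95, 0],
    [-0.47, -0.95, 0],
    [-0.47, -0.95, 0]
  ],
  "rotation": [
    [0, 0, 0],
    [0, 0, 0],
    [0, 0, 0],
    [0, 0, 0],
    [0, 0, 0],
    [0, 0, 0],
    [0, 0, 0],
    [0, 0, 0],
    [0, 0, 0],
    [0, 0, 0]
  ],
  "hand": [10, 10, 10, 10, 10, 10, 10, 10, 10, 10]
}}

```text
clock: 32.13
tcp_pos: [505.2, -248.5, 205.9]
ee_rot: [-3.141, -0.004, 2.664]
force: [-0.2, 0.1, -1.9]
finger_gap: 0.224
```

```bash
python3 -c "
from h import *
o=ctrl.get_obs(); print(o['clock'],o['tcp_pos'],np.degrees(o['ee_rot']),o['q'].round(2)); to([506.6,-355.6,196.2])
"
```

```text
32.1333 [ 505.20165819 -248.49758658  205.88710926] [-179.98848998   -0.20694466  152.65022657] [-0.04  0.5   0.55  1.84 -0.33  0.89  1.76]
units [-1.68 -3.15  0.32]
axes [[-0.888, 0.459, 0.004], [0.459, 0.888, -0.0], [-0.003, 0.001, -1.0]]
```

{"api": "arm_command", "payload": {
  "dp": [
    [-0.45, -0.9, 0.1],
    [-0.45, -0.9, 0.1],
    [-0.45, -0.85, 0.1],
    [-0.33, -0.5, 0],
    [0, 0, 0],
    [0, 0, 0],
    [0, 0, 0],
    [0, 0, 0],
    [0, 0, 0],
    [0, 0, 0]
  ],
  "rotation": [
    [0, 0, 0],
    [0, 0, 0],
    [0, 0, 0],
    [0, 0, 0],
    [-1, 0, 0],
    [-1, 0, 0],
    [-1, 0, 0],
    [-1, 0, 0],
    [-1, 0, 0],
    [-1, 0, 0]
  ],
  "hand": [10, 10, 10, 10, 10, 10, 10, 10, 10, 10]
}}

```text
clock: 32.97
tcp_pos: [507.1, -354.7, 197.2]
ee_rot: [2.614, -0.003, 2.664]
force: [-0.0, -0.9, -2.1]
finger_gap: 0.224
```

{"api": "arm_command", "payload": {
  "dp": [
    [0, 0, 0],
    [0, 0, 0]
  ],
  "rotation": [
    [0, 0, 0],
    [0, 0, 0]
  ],
  "hand": [10, 10]
}}

```text
clock: 33.13
tcp_pos: [506.2, -355.4, 196.0]
ee_rot: [2.621, -0.005, 2.662]
force: [1.1, 0.4, -1.8]
finger_gap: 0.227
```

```bash
python3 -c "
from h import *
im,o=snapw('f1'); to([533.5,-296.4,91.8],o)
print(((R.from_euler('xyz',[149.8,-1.2,152.8],degrees=True).inv()*R.from_euler('xyz',o['ee_rot'])).inv()).as_rotvec(degrees=True)/5)
"
```

```text
33.1333 [ 506.2 -355.4  196. ] [150.1  -0.3 152.5] [ 0.57  0.68  0.31  1.6  -0.73  1.2   2.31]
units [0.08 0.15 4.09]
axes [[-0.887, 0.461, 0.005], [0.402, 0.768, 0.498], [0.225, 0.444, -0.867]]
[-0.06810185  0.18048824  0.04372088]
```

View pics/f1.png

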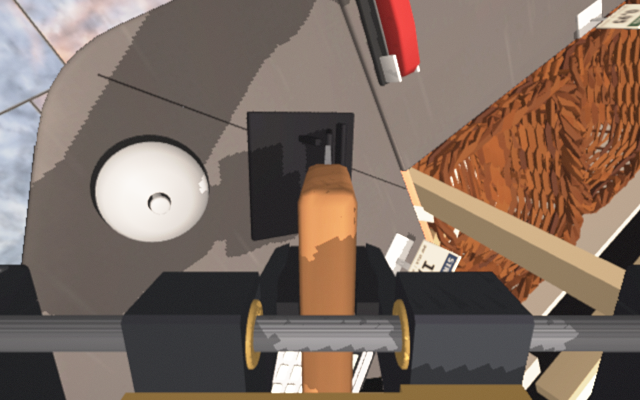

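{"api": "arm_command", "payload": {
  "dp": [
    [0, 0.05, 0.5],
    [0, 0, 0.8],
    [0, 0, 0.8],
    [0, 0, 0.6],
    [0, 0, 0.3],
    [0, 0, 0]
  ],
  "rotation": [
    [0, 0.15, 0],
    [0, 0, 0],
    [0, 0, 0],
    [0, 0, 0],
    [0, 0, 0],
    [0, 0, 0]
  ],
  "hand": [10, 10, 10, 10, 10, 10]
}}

```text
clock: 33.68
tcp_pos: [528.5, -308.8, 118.5]
ee_rot: [2.617, -0.017, 2.677]
force: [-0.1, 0.9, -2.1]
finger_gap: 0.229
```

```bash
python3 -c "
from h import *
im,o=snapw('f2'); to([533.5,-296.4,91.8],o); print(o['force'])
cv2.imwrite('pics/f2z.png',cv2.resize(im[110:320,160:420],None,fx=3,fy=2.8,interpolation=cv2.INTER_CUBIC))
s=imaging.snapshot('side'); cv2.imwrite('pics/f2s.png',cv2.resize(s[190:310,360:480],None,fx=5,fy=5,interpolation=cv2.INTER_CUBIC))
"
```

```text
33.6833 [ 528.5 -308.8  118.5] [149.9  -1.  153.4] [ 0.53  0.77  0.25  1.67 -0.8   1.06  2.35]
units [ 0.02 -0.06  0.99]
axes [[-0.894, 0.448, 0.017], [0.395, 0.77, 0.501], [0.211, 0.455, -0.865]]
[-0.09008046  0.93021273 -2.14805571]
```

View pics/f2z.png

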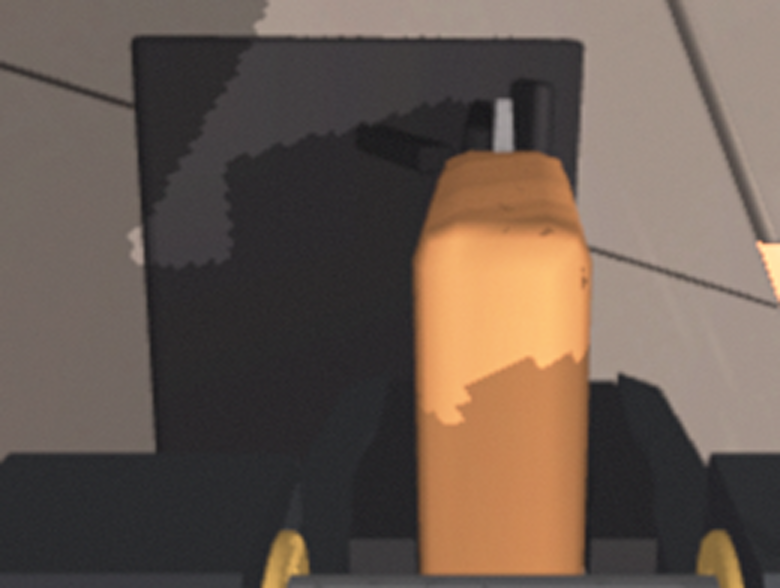

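View pics/f2s.png

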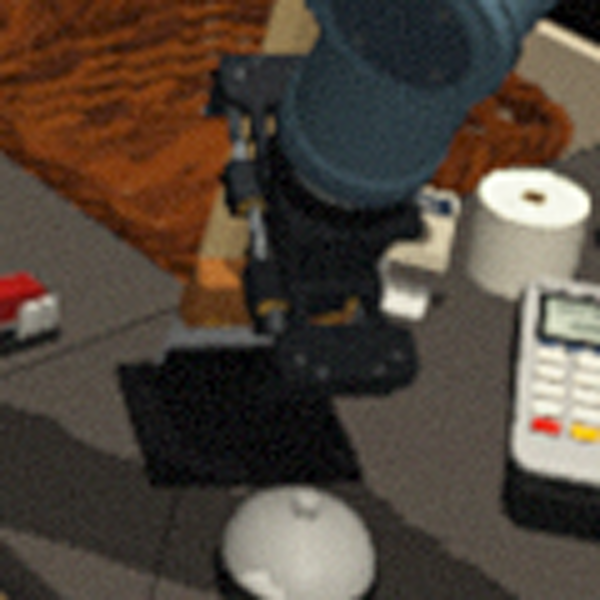

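{"api": "arm_command", "payload": {
  "dp": [
    [0, -0.03, 0.25],
    [0, 0, 0.25],
    [0, 0, 0.2],
    [0, 0, 0.15],
    [0, 0, 0.07],
    [0, 0, 0]
  ],
  "rotation": [
    [0, 0, 0],
    [0, 0, 0],
    [0, 0, 0],
    [0, 0, 0],
    [0, 0, 0],
    [0, 0, 0]
  ],
  "hand": [10, 10, 10, 10, 10, 10]
}}

```text
clock: 34.28
tcp_pos: [535.1, -299.7, 97.0]
ee_rot: [2.615, -0.012, 2.673]
force: [4.2, 5.9, 3.3]
finger_gap: 0.221
```

```bash
python3 -c "
from h import *
im,o=snapw('f3'); to([533.5,-296.4,91.8],o); print(o['force'])
cv2.imwrite('pics/f3z.png',cv2.resize(im[110:320,160:420],None,fx=3,fy=2.8,interpolation=cv2.INTER_CUBIC))
"
```

```text
34.2833 [ 535.1 -299.7   97. ] [149.8  -0.7 153.2] [ 0.52  0.79  0.24  1.68 -0.82  1.02  2.37]
units [ 0.09 -0.02  0.19]
axes [[-0.892, 0.451, 0.012], [0.396, 0.769, 0.503], [0.217, 0.453, -0.864]]
[4.23784322 5.88634231 3.25928254]
```

View pics/f3z.png

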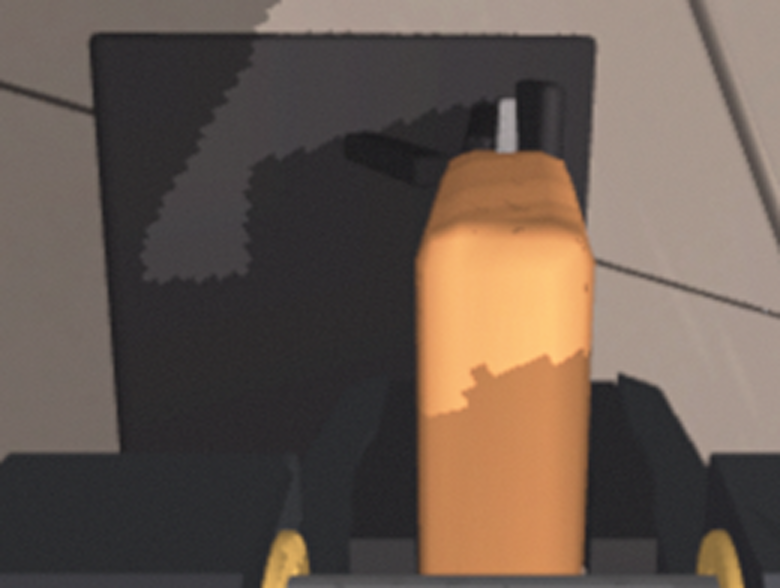

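{"api": "arm_command", "payload": {
  "dp": [
    [0, 0.07, 0],
    [0, 0, 0.08],
    [0, 0, 0.09],
    [0, 0, 0.05],
    [0, 0, 0]
  ],
  "rotation": [
    [0, 0, 0],
    [0, 0, 0],
    [0, 0, 0],
    [0, 0, 0],
    [0, 0, 0]
  ],
  "hand": [10, 10, 10, 10, 10]
}}

```text
clock: 34.75
tcp_pos: [536.0, -297.1, 92.2]
ee_rot: [2.618, -0.013, 2.671]
force: [1.3, 2.3, 7.4]
finger_gap: 0.224
```

```bash
python3 -c "
from h import *
im,o=snapw('f4'); to([533.5,-296.4,91.8],o); print(o['force'], R.from_euler('xyz',o['ee_rot']).as_matrix().T@o['force'])
cv2.imwrite('pics/f4z.png',cv2.resize(im[110:320,160:420],None,fx=3,fy=2.8,interpolation=cv2.INTER_CUBIC))
s=imaging.snapshot('side'); cv2.imwrite('pics/f4s.png',cv2.resize(s[190:310,360:480],None,fx=5,fy=5,interpolation=cv2.INTER_CUBIC))
"
```

```text
34.75 [ 536.  -297.1   92.2] [150.   -0.7 153. ] [ 0.52  0.8   0.23  1.68 -0.83  1.01  2.37]
units [ 0.09 -0.02  0.  ]
axes [[-0.891, 0.453, 0.013], [0.398, 0.769, 0.5], [0.217, 0.451, -0.866]]
[1.27616961 2.25696602 7.39516214] [-0.02108377  5.94314745 -5.10778635]
```

View pics/f4z.png

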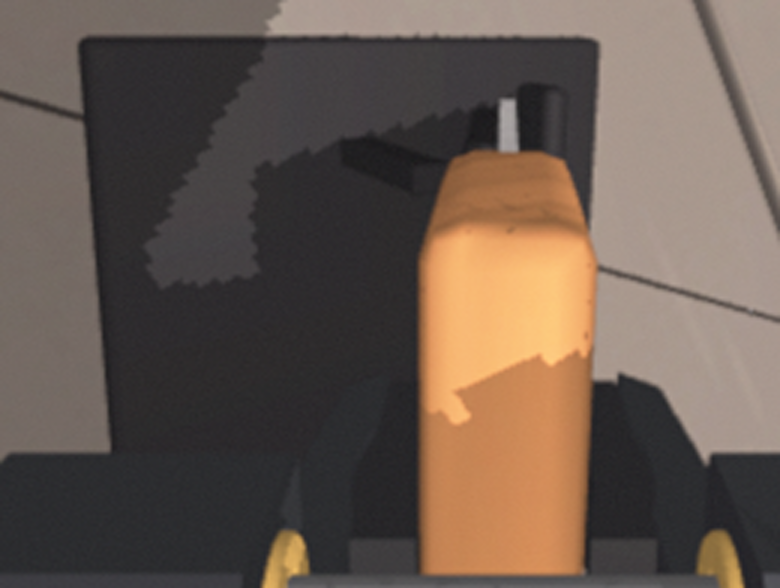

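View pics/f4s.png

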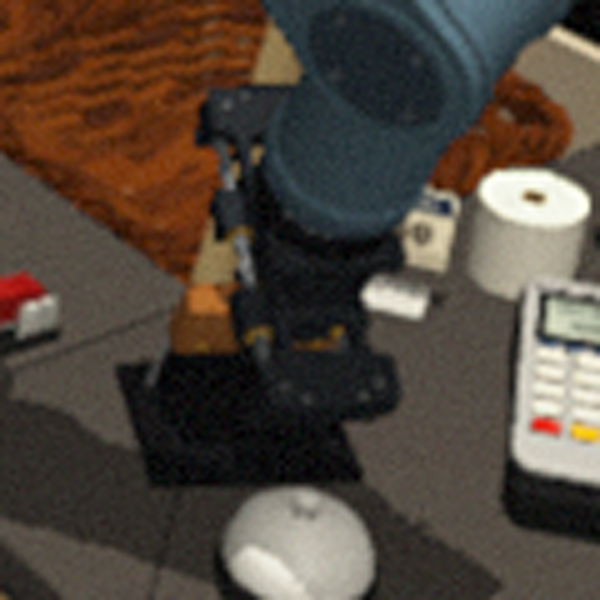

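{"api": "arm_command", "payload": {
  "dp": [
    [0, 0, 0],
    [0, 0, 0],
    [0, 0, 0],
    [0, 0, 0],
    [0, 0, 0],
    [0, 0, 0],
    [0, 0, 0]
  ],
  "rotation": [
    [0, 0, 0],
    [0, 0, 0],
    [0, 0, 0],
    [0, 0, 0],
    [0, 0, 0],
    [0, 0, 0],
    [0, 0, 0]
  ],
  "hand": [18, 22, 28, 36, 45, 54, 58]
}}

```text
clock: 35.43
tcp_pos: [535.4, -296.6, 91.1]
ee_rot: [2.618, -0.014, 2.672]
force: [0.1, -0.6, -0.6]
finger_gap: 0.598
```

```bash
python3 -c "
from h import *
im,o=snapw('f5'); print(o['force'],o['finger_gap']*88)
"
```

```text
35.4333 [ 535.4 -296.6   91.1] [150.   -0.8 153.1] [ 0.52  0.8   0.23  1.68 -0.83  1.01  2.37]
[ 0.06011032 -0.61601152 -0.58506085] 52.61689949877624
```

View pics/f5.png

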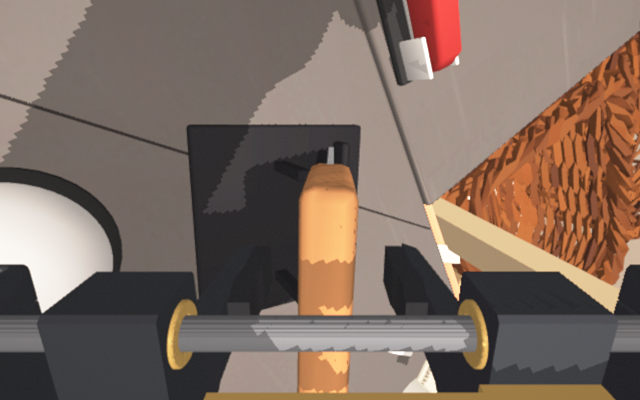

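Released and standing. I'll withdraw along the tool axis and check.

{"api": "arm_command", "payload": {
  "dp": [
    [0, 0, -0.4],
    [0, 0, -0.8],
    [0, 0, -1],
    [0, 0, -1],
    [0, 0, -1],
    [0, 0, -0.8],
    [0, 0, 0]
  ],
  "rotation": [
    [0, 0, 0],
    [0, 0, 0],
    [0, 0, 0],
    [0, 0, 0],
    [0, 0, 0],
    [0, 0, 0],
    [0, 0, 0]
  ],
  "hand": [58, 58, 58, 58, 58, 58, 58]
}}

```text
clock: 36.07
tcp_pos: [502.7, -369.6, 226.5]
ee_rot: [2.623, -0.006, 2.668]
force: [0.2, -1.1, 0.1]
finger_gap: 0.66
```

```bash
python3 -c "
from h import *
im,o=snapw('f6'); print(o['force'],o['finger_gap']*88)
s=imaging.snapshot('side'); cv2.imwrite('pics/f6s.png',cv2.resize(s[130:320,210:450],None,fx=3.2,fy=3.1,interpolation=cv2.INTER_CUBIC))
t=imaging.snapshot('top'); cv2.imwrite('pics/f6t.png',cv2.resize(t[140:280,160:480],None,fx=2.5,fy=2.5,interpolation=cv2.INTER_CUBIC)); cv2.imwrite('pics/f6top.png',t)
"
```

```text
36.0667 [ 502.7 -369.6  226.5] [150.3  -0.4 152.9] [ 0.58  0.66  0.32  1.56 -0.71  1.27  2.29]
[ 0.18921775 -1.12616766  0.12694233] 58.12105376957995
```

View pics/f6.png

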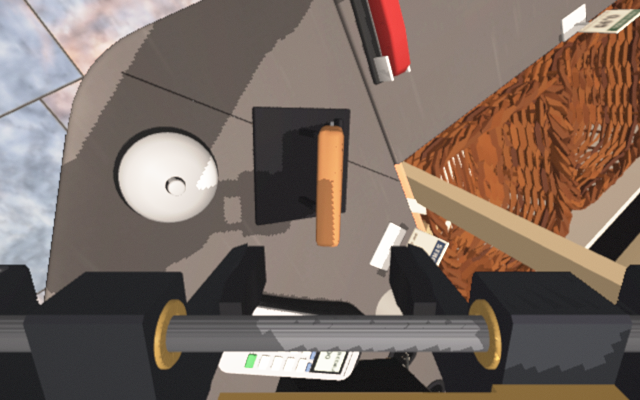

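View pics/f6s.png

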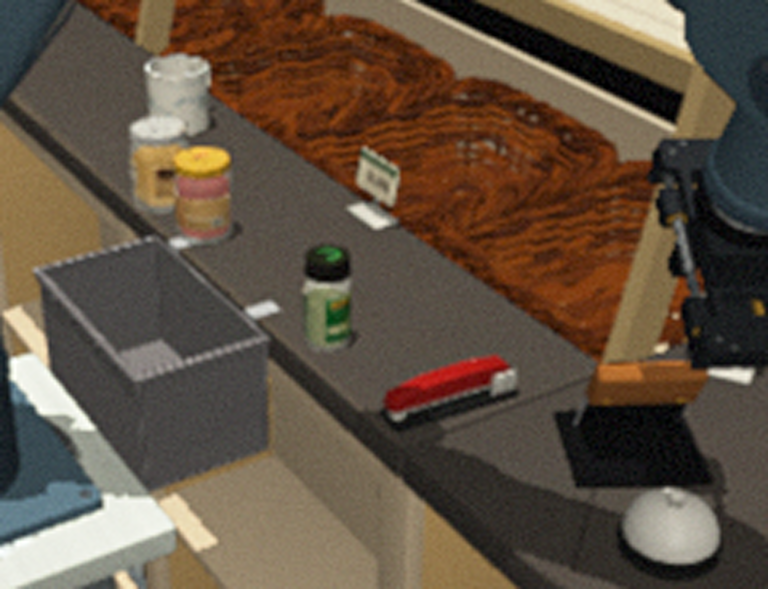

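View pics/f6t.png

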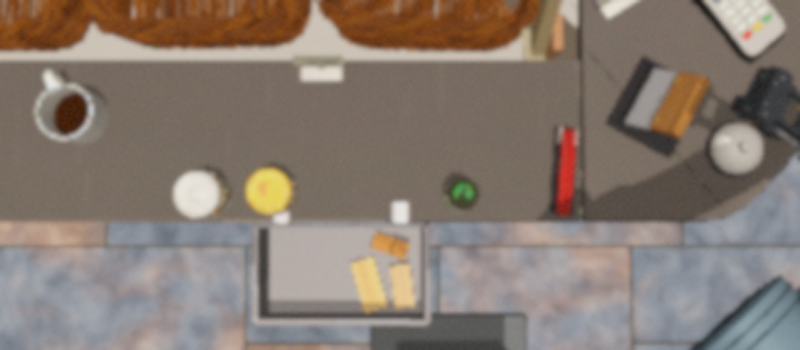

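Run:
```python
from h import *
a=cv2.imread("pics/a_side.png");o=ctrl.get_obs()
s=imaging.snapshot("side"); 
for n,im in (("start",a),("end",s)):
    c=im[235:265,388:440]; h=cv2.cvtColor(c,cv2.COLOR_BGR2HSV); m=cv2.inRange(h,(5,120,90),(20,255,255)); print(n,cv2.boundingRect(m),m.sum()//255)
print(o['force'],np.abs(o['joint_velocities']).max())
print(ctrl.job_done())
```

```text
start (2, 0, 41, 25) 345
end (0, 0, 43, 25) 448
[1.75861277 0.00573019 0.33287615] 0.01928276398021676
the job is handed in; nothing more can be done
None
```

I swept the slat, block and corner piece into the bin with the scraper blade, put the scraper back in its rest and handed the job in at about 36 s of the 72 s allowed. `job_done()` reports no verdict.

**Sweeping:** The slat went straight over the front edge. The block and the corner piece were first pushed sideways along the counter, clear of the jars, and then over the edge.

**Last checks, all by looking at the final pictures:**
- **Offcuts:** All three lie in the bin, near its right side.
- **Scraper:** It leans in its rest as it did at the start in the side view. It was lowered to within about 3 mm of the pose it was gripped at. A last colour check agreed only roughly: the box sizes match within 2 pixels, but the end picture has about 30% more wood-coloured pixels, perhaps from changed light.
- **Bystanders:** The jars, price card, stapler, bell and mug look unmoved in the top and side views.
- **Arm:** It was clear of everything, with the measured force near zero.

**Not measured:** The settled depth of the offcuts in the bin and the exact lean angle of the scraper. Both were judged only from the pictures.

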